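# Clamp the bench pin with the indexing lever

## Task

Fit the notched wooden bench pin into the bench-pin clamp, square tail first and pushed fully home against the stop, then turn the clamp's lever clockwise until it goes solid, so that the pin is held tight. The lever has room for only part of a turn: each time it runs out, lift it off its serrations, swing it back, let it drop in again and carry on turning. Leave the lever down in its serrations, and do not knock the other things on the bench about.

Things in the scene. Friction and masses are not known exactly. Their poses are not given: they have to be found in the camera images.
- pin_center (a point): bench pin: a flat light-wood board 180 mm long, 56 wide, 18 thick, lying flat, 0.13 kg; this point is its middle, half-way up. +x runs along it to the square tail (90 mm away), -x to the nose, which has a V notch 50 mm deep; z is up. Its long edges are straight over the whole length
- clamp: grey cast bench-pin clamp screwed to the bench; origin on the bench under its vertical screw axis; -x is its open front, z up. Foot plate x -60 to +90, y +-55 mm; tray 14 mm high in front, x -154 to -62. A pin that is home has its tail at x = +20, its middle at x = -70, y = 0, z = 69 mm, and its x axis along the clamp's
- seat (a point): point on the screw axis on the clamp's level seat, 60 mm above the bench; axes as the clamp's. The seat reaches forward to x = -88 mm. The pin lies on it between two guide cheeks 60 mm apart, 12 mm high, x -28 to +34, with a flared mouth from x = -46; the stop plate's face is at x = +20. The pin can be laid in the mouth in front of the head (tail at x = -40) and slid in
- head (a point): top centre of the clamp's round head over the seat, on the screw axis, 112 mm above the bench; axes as the clamp's. Head: radius 34 mm, underside 92 mm above the bench. On it a guard wall of radius 34 mm stands to 148 mm, open on the lever's side
- foot: round rubber-soled pressing foot under the head, 24 mm across, frame on the screw axis. Its sole is 83 mm above the bench at screw 0 (5 mm above a seated pin) and comes down 3.4 mm per rad; it meets a seated pin at about 1.5 rad and then presses on it by a spring: 8 N at once, more as the screw goes on to solid
- screw (a joint): turn of the clamp screw, rad; 0 is slack, grows clockwise from above (tightening), goes solid at 1.9. Its friction takes 0.6 N m, about 7 N at the lever's grip; it stays where it is left. It turns with the lever, both ways, while the lever is down in the serrations
- lever (a joint): swing of the indexing lever about the screw axis, rad, 0 to 1.48 (stops), growing clockwise seen from above (tightening). At 0 it points 125 degrees counter-clockwise (from above) from the clamp's +x, at 1.48 40 degrees. The 18 serrations are 0.349 rad apart: it drops in where lever minus screw is a whole multiple of 0.349, with about 0.02 rad of play
- lift (a joint): height of the lever above its seat in the serrations, m: 0 is fully down, 0.012 fully up; it is clear of the teeth above 0.004. A spring of 3 to 4 N plus 1.5 N of weight brings it down; should it come to rest on the tips of the teeth (about 0.003), rock it a few degrees and it drops in
- lever_grip (a point): middle of the lever's black grip, a level bar with flat sides 46 mm long (radially), 16 wide and 20 high, at the end of a rising arm; 88 mm from the screw axis and 152 mm above the bench when down; its x axis points outwards along the lever, z up. It can be pinched across its width from above; gripped firmly, it is lifted straight up and swung round the screw axis
- block: plain filing block of the same light wood, 140 x 50 x 22 mm, no notch; origin at the middle of its underside. Not needed
- jar: glass jar with steel lid, 60 mm across, 75 high, origin at the centre of its underside. Leave standing
- bottle: white bottle 60 mm across, 165 high, origin at the centre of its underside. Leave standing
- hammer: hammer about 220 mm long, lying to the robot's near right. Leave alone
- files: dark wooden block 60 x 90 x 45 mm holding five files, 105 mm high overall, origin at the centre of its underside. Leave standing
- brick: white soldering brick 105 x 70 x 25 mm, origin at the centre of its underside. Leave alone
- caliper: steel caliper about 205 mm long, lying flat. Leave alone
- tin: round aluminium tin 56 mm across, 55 high, origin at the centre of its underside. Leave standing
Mind the look-alikes: they are no part of the job. What is shaped like the part that bears pin_center but red is not meant.

How it is judged:
By the outcome, as a careful person would: the job done as asked, in the order asked, and still so for the second after the job is handed in, with the robot touching nothing.
It also fails if it takes over 72 s, if anything falls off the work surface, if the arm or the gripper's body presses on something with over 40 N, if the wrist force passes 120 N, or if a joint passes its speed limit or range.

## Robot

A 6-joint arm with a two-finger parallel gripper is mounted at the origin on the work surface. World frame = base frame: x ahead of the robot, y to its left, z up, the work surface at z = 0. Lengths are in m, angles in degrees, forces in N, time in s.
With the tool pointing down it reaches from about 0.275 to 0.775 m from the base axis. Payload 14.6 kg.
Tool frame: the origin (TCP) lies on the mounting face of the last link; the fingertips stand 173 mm ahead of it and the grasp point (between the pads) lies 155 mm ahead of it; x points along the fingers, y is the direction in which the jaws open and shut, and the axes are right-handed (so a half turn about x gives the same grasp; the last joint's range is limited). The gripper opens to 85 mm and grips with 20 to 120 N. Pads are 22 mm wide; open, the fingers measure 114 mm over their backs; the gripper's body (76 mm by 85 mm) begins 54 mm behind the grasp point. The pads swing forward as they close: fully open they stand 13 mm farther back than shut.
Start: joints at [-85.674, 15.075, -2.767, 72.158, 0, 81.102], TCP at [0.12, -0.511, 0.405] pointing down, gripper open.
Joint ranges: [-151.79, 151.79], [-50.71, 97.33], [-67.44, 78.34], [-121.81, 120.89], [-77.56, 73.72], [-180, 180]. Speed limits (degrees/s): [108.29, 108.29, 147.25, 159.86, 180, 180].

## Interface

Orientations are given as [roll, pitch, yaw] about the fixed x, y, z axes, in that order (R = Rz(yaw) Ry(pitch) Rx(roll)).
In Python, from workcell import * gives the robot as it stands. The module is installed in compiled form; this text tells all that it offers.
- The arm moves only by the tool play_rows, never from a script. Its argument "commands" is a list of rows, each a list of 7 numbers: the shift along the tool's x, y, z in cm, then the turn, a rotation vector about the tool's x, y, z in rad, then the opening in per cent of the stroke, from 0 (shut) to 100 (fully open). A call has 1 to 20 rows; each row is the pose to reach, as a shift and turn from the pose commanded when the call began, along the tool's axes at that moment; what a row does not reach only later rows make up. A row lasts 1/8 s, in which the tool goes at most 62.5 mm and 10.7 degrees, less where a joint would pass 70% of its speed; a pose out of reach is approached as far as the arm can. A call with a gripper value outside its range is refused whole. The fingers move at their own pace and stop on an object; the grip force is fixed at half the most. Time passes only in rows, so rows that repeat a pose let the fingers close. It gives the time, the measured TCP pose, the force and the opening at its end, in the units of the state.
- read_state(): the state, without advancing time (a new reading comes with each control period).
- get_image(name): name is "side" or "top"; returns the picture (400x640x3 uint8, blue, green, red); there is no depth.
- calibration(name): a dict with "mtx" (3x3 intrinsics, pixels), "rvec" (rotation vector, rad) and "tvec" (3), from world to camera coordinates, as OpenCV has them. Camera axes: x right, y down, z forward; pixel columns grow to the right and rows downward; lengths in m; the calibration is good to about 2 mm. A picture is of the moment at which its call begins. calibration takes no time and is no camera call.
- finish_job(): hands the job in, once; it reports no verdict.
The state is a dict: "time": time; "q": joint angles; "qvel": joint speeds; "effort": joint torques, N m; "ee_pos": TCP position; "tool_rot": TCP orientation; "force": force on the tool from outside, world axes, zero at the start; "moment": the same for the moment, N m; "gripper_width": finger opening in m.
Only numpy, scipy, OpenCV 4.12 (cv2) and the standard library are available. Lean on these libraries where they do the work, as an engineer would, in place of code of your own. Each camera call takes 0.05 s, during which the arm holds its last target.

## Working session

There is one attempt and no reset: what is moved stays moved. The work goes in short steps, Python scripts to look and compute and a tool call to move; the robot and the scene stay as the last step left them, time stands still between calls to the robot, and variables do not carry over. Pictures are saved under pics/ and viewed, and the job is handed in when it is done.

Besides the shell and the picture viewer there is one more tool, called after "Emit:" in YAML: its name, and indented under it one key for each argument. play_rows: Moves the arm, as the interface text tells. Its arguments: {"type":"object","properties":{"commands":{"type":"array"}},"required":["commands"]}

```bash
mkdir -p pics; ls
python3 - <<'E'
from workcell import *
import cv2
for n in("side","top"):
    im=get_image(n); cv2.imwrite(f"pics/{n}0.png",im)
    c=calibration(n); print(n,c)
print(read_state())
E
```

```text
pics
side {'mtx': array([[485.30823063,   0.        , 325.35711822],
       [  0.        , 485.30823063, 198.94927502],
       [  0.        ,   0.        ,   1.        ]]), 'rvec': array([ 0.39488714, -2.82596154,  1.01604299]), 'tvec': array([0.46984235, 0.17977515, 1.41883375])}
top {'mtx': array([[443.23969009,   0.        , 321.92682641],
       [  0.        , 443.23969009, 197.44216279],
       [  0.        ,   0.        ,   1.        ]]), 'rvec': array([ 2.22466856, -2.17486193,  0.05307545]), 'tvec': array([-0.01521781,  0.50292303,  1.20658099])}
{'time': 0.1, 'q': array([-8.56747155e+01,  1.50967399e+01, -2.80033125e+00,  7.21592160e+01,
        9.91008442e-04,  8.11032564e+01]), 'qvel': array([0.04573709, 0.00959804, 0.02743494, 0.02531634, 0.04096491,
       0.02663006]), 'effort': array([ 4.43775934e-03, -6.38579750e+01,  3.85063541e+01,  9.94917151e-03,
       -6.01138186e-05, -1.80609601e-05]), 'ee_pos': array([ 0.12008251, -0.51099438,  0.40426595]), 'tool_rot': array([-99.90540623,  89.94370415,  93.31662138]), 'force': array([ 0.3410941 , -0.74903433,  0.11513029]), 'moment': array([ 0.04937769,  0.04032135, -0.00666897]), 'gripper_width': 0.0855941049293171}
```

View pics/side0.png

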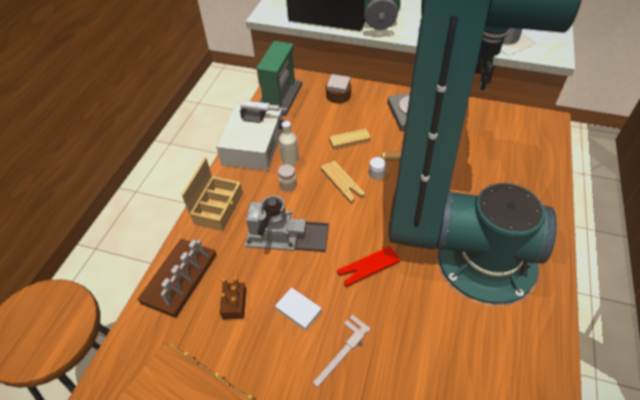

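View pics/top0.png

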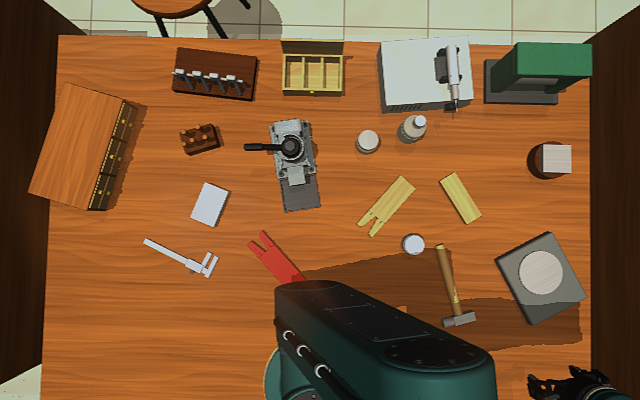

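Candidates for the pin: the notched light-wood board at top (386,206), the plain filing block at (460,197), and the red notched decoy at (277,258). The description picks the first. I'll check it in a close crop and measure.

```bash
cat > h.py <<'E'
import numpy as np,cv2
from workcell import *
def cam(n):
    c=calibration(n);R=cv2.Rodrigues(np.array(c['rvec'],float))[0];return np.array(c['mtx']),R,np.array(c['tvec'],float).ravel()
def ray(n,uv):
    K,R,t=cam(n);d=R.T@np.linalg.solve(K,[uv[0],uv[1],1]);return -R.T@t,d/np.linalg.norm(d)
def onz(n,uv,z):
    o,d=ray(n,uv);return o+d*(z-o[2])/d[2]
def tri(a,b):
    o1,d1=ray('side',a);o2,d2=ray('top',b)
    s=np.linalg.lstsq(np.c_[d1,-d2],o2-o1,rcond=None)[0];p,q=o1+s[0]*d1,o2+s[1]*d2
    return (p+q)/2,np.linalg.norm(p-q)
def proj(n,P):
    K,R,t=cam(n);p=K@(R@np.array(P)+t);return p[:2]/p[2]
E
python3 - <<'E'
from h import *
t=cv2.imread('pics/top0.png');s=cv2.imread('pics/side0.png')
a=cv2.resize(t[100:230,230:430],(800,520),interpolation=cv2.INTER_CUBIC);cv2.imwrite('pics/c1.png',a)
a=cv2.resize(s[110:260,230:430],(800,600),interpolation=cv2.INTER_CUBIC);cv2.imwrite('pics/c2.png',a)
hsv=cv2.cvtColor(t,cv2.COLOR_BGR2HSV);print(hsv[190,393],hsv[197,460],hsv[230,340])
E
```

```text
[ 25 120 193] [ 29 115 193] [ 13 192 179]
```

View pics/c1.png

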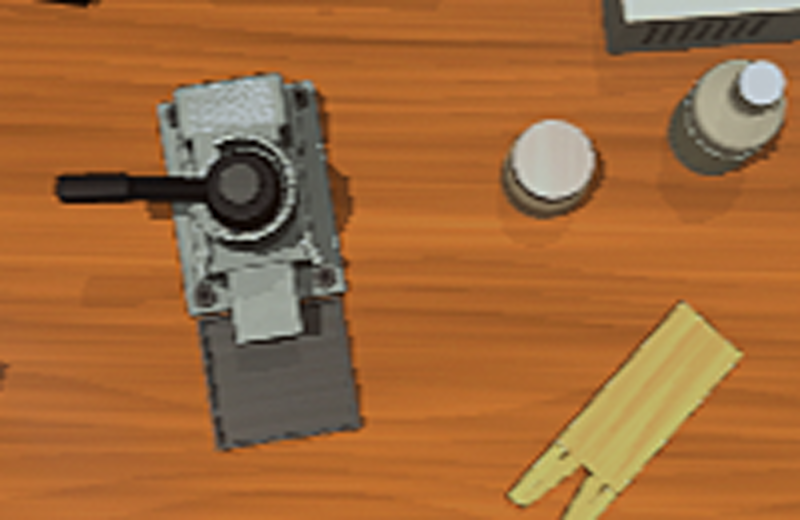

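View pics/c2.png

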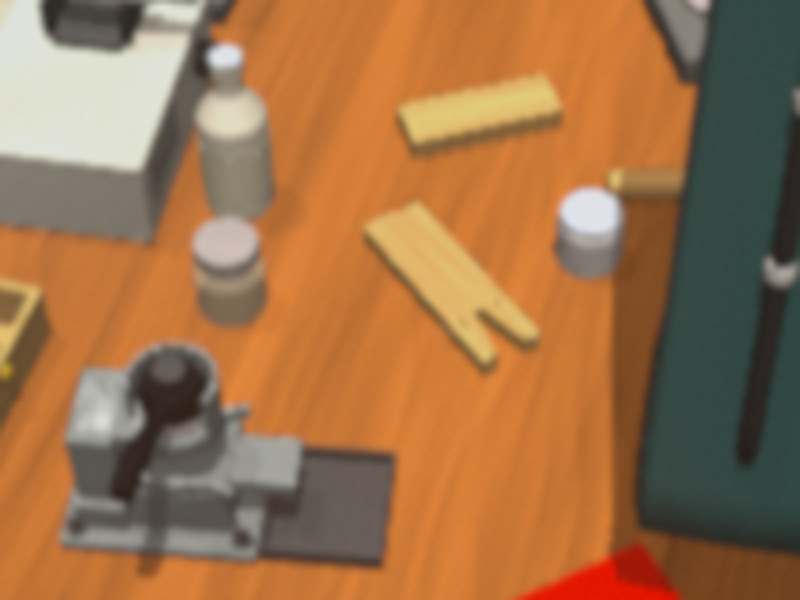

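The crop shows the light-wood board with the V notch (nose at crop ~(545,510), tail at (712,328)). Its neighbours are the clamp, the jar and the bottle.

Run:
```python
from h import *
t=cv2.imread('pics/top0.png');s=cv2.imread('pics/side0.png')
def full(c): return (230+c[0]/4-.375,100+c[1]/4-.375)
def mask(im,box):
    h=cv2.cvtColor(im,cv2.COLOR_BGR2HSV);m=cv2.inRange(h,(20,60,90),(35,170,255))
    z=np.zeros_like(m);x0,y0,x1,y1=box;z[y0:y1,x0:x1]=m[y0:y1,x0:x1];return z
m=mask(t,(345,165,430,245));c=max(cv2.findContours(m,0,2)[0],key=cv2.contourArea)
w=np.array([onz('top',p[0],.018)[:2] for p in c],np.float32)
r=cv2.minAreaRect(w);print('pin rect',r,cv2.boxPoints(r))
for c in [(683,302),(742,353),(508,497)]: print('pin c',onz('top',full(c),.018))
for c in [(236,343),(302,334)]: print('seatfront',onz('top',full(c),.06))
for c in [(220,449),(362,427)]: print('tray',onz('top',full(c),.014))
for c in [(190,315),(345,290),(160,105),(315,82)]: print('footplate',onz('top',full(c),.012))
for z in (.112,.148):print('wall',z,onz('top',full((247,188)),z))
print('hub',onz('top',full((242,182)),.15))
for c in [(58,188),(127,188)]: print('grip',onz('top',full(c),.162))
for c,n in [((552,160),'jar')]: print(n,onz('top',full(c),.075))
print('tin',onz('top',(413,244),.055),'bottle top',onz('top',(420,121),.165))
```

```text
pin rect ((0.48399531841278076, -0.1790308803319931), (0.05630575120449066, 0.18024292588233948), 49.14015197753906) [[ 0.39741746 -0.14136478]
 [ 0.53373736 -0.2592817 ]
 [ 0.5705732  -0.21669698]
 [ 0.43425328 -0.09878007]]
pin c [ 0.56894329 -0.21740368  0.018     ]
pin c [ 0.53484869 -0.25830883  0.018     ]
pin c [ 0.43286552 -0.1000191   0.018     ]
seatfront [0.53082711 0.08492952 0.06      ]
seatfront [0.53777655 0.04151743 0.06      ]
tray [0.46116458 0.09736597 0.014     ]
tray [0.47841823 0.00056019 0.014     ]
footplate [0.55280775 0.12057892 0.012     ]
footplate [0.57250199 0.01440793 0.012     ]
footplate [0.69791732 0.14526172 0.012     ]
footplate [0.71645797 0.03851222 0.012     ]
wall 0.112 [0.62565198 0.07669944 0.112     ]
wall 0.148 [0.61991886 0.07419611 0.148     ]
hub [0.62322264 0.07720972 0.15      ]
grip [0.6150484 0.1874631 0.162    ]
grip [0.61601232 0.14576595 0.162     ]
jar [ 0.65461589 -0.11998859  0.075     ]
tin [ 0.38366702 -0.24676344  0.055     ] bottle top [ 0.68683749 -0.23673967  0.165     ]
```

```bash
cat >> h.py <<'E'
from scipy.spatial.transform import Rotation as Ro
def pose():
    s=read_state();return np.array(s['ee_pos']),Ro.from_euler('xyz',s['tool_rot'],degrees=True).as_matrix(),s
def plan(P,jaw,down=True):
    "target TCP P, jaw axis world yaw (deg, mod 180) -> tool-frame shift cm, rotvec rad"
    p,R,s=pose();sol=[]
    for k in(0,180):
        a=np.radians(jaw+k);x=np.array([0,0,-1.]);y=np.array([np.cos(a),np.sin(a),0]);Rt=np.c_[x,y,np.cross(x,y)]
        sol.append(Ro.from_matrix(R.T@Rt).as_rotvec())
    d=R.T@(np.array(P)-p)*100
    return np.round(d,2),[np.round(v,3) for v in sol]
def show():
    p,R,s=pose();print('t',round(s['time'],2),'p',p.round(4),'jaw',np.degrees(np.arctan2(R[1,1],R[0,1])).round(2),'tilt',np.degrees(np.arccos(-R[2,0])).round(2),'q',np.round(s['q'],1),'F',s['force'].round(1),'w',round(s['gripper_width'],4))
E
python3 - <<'E'
from h import *
show();p,R,s=pose();print(R.round(3))
a=np.radians(-40.9);u=np.array([np.cos(a),np.sin(a)])
g=np.array([.484,-.179])-.020*u
print(g,plan([*g,.25],49.1))
E
```

```text
t 0.1 p [ 0.1201 -0.511   0.4043] jaw -76.78 tilt 0.06 q [-85.7  15.1  -2.8  72.2   0.   81.1] F [ 0.3 -0.7  0.1] w 0.0856
[[-0.     0.229 -0.973]
 [ 0.001 -0.973 -0.229]
 [-1.    -0.001 -0.   ]]
[ 0.46888293 -0.16590518] (array([ 15.46, -25.6 , -41.85]), [array([-2.197e+00, -1.000e-03,  0.000e+00]), array([0.945, 0.   , 0.001])])
```

Emit:
play_rows:
  commands:
    - [8,-25.6,-41.85,-1.1,0,0,100]
    - [8,-25.6,-41.85,-2.197,0,0,100]
    - [8,-25.6,-41.85,-2.197,0,0,100]
    - [8,-25.6,-41.85,-2.197,0,0,100]
    - [8,-25.6,-41.85,-2.197,0,0,100]
    - [8,-25.6,-41.85,-2.197,0,0,100]
    - [8,-25.6,-41.85,-2.197,0,0,100]
    - [8,-25.6,-41.85,-2.197,0,0,100]
    - [8,-25.6,-41.85,-2.197,0,0,100]
    - [8,-25.6,-41.85,-2.197,0,0,100]
    - [8,-25.6,-41.85,-2.197,0,0,100]
    - [8,-25.6,-41.85,-2.197,0,0,100]
    - [15.4,-25.6,-41.85,-2.197,0,0,100]
    - [15.4,-25.6,-41.85,-2.197,0,0,100]
    - [15.4,-25.6,-41.85,-2.197,0,0,100]
    - [15.4,-25.6,-41.85,-2.197,0,0,100]

```text
time: 2.1
ee_pos: [0.4695, -0.1664, 0.2522]
tool_rot: [11.4, 89.9, -29.5]
force: [1.1, 0.5, -0.3]
gripper_width: 0.0853
```

Run:
```python
from h import *
show();print(plan([.4689,-.1659,.175],49.1))
im=get_image('top');cv2.imwrite('pics/t1.png',cv2.resize(im[130:270,330:510],(720,560)))
```

```text
t 2.1 p [ 0.4695 -0.1664  0.2522] jaw 49.1 tilt 0.11 q [-28.9  18.2 -23.6  48.1  -0.   12. ] F [ 1.1  0.5 -0.3] w 0.0853
(array([ 7.72, -0.  , -0.1 ]), [array([-0.   ,  0.002, -0.   ]), array([ 3.142e+00, -1.000e-03, -3.000e-03])])
```

View pics/t1.png

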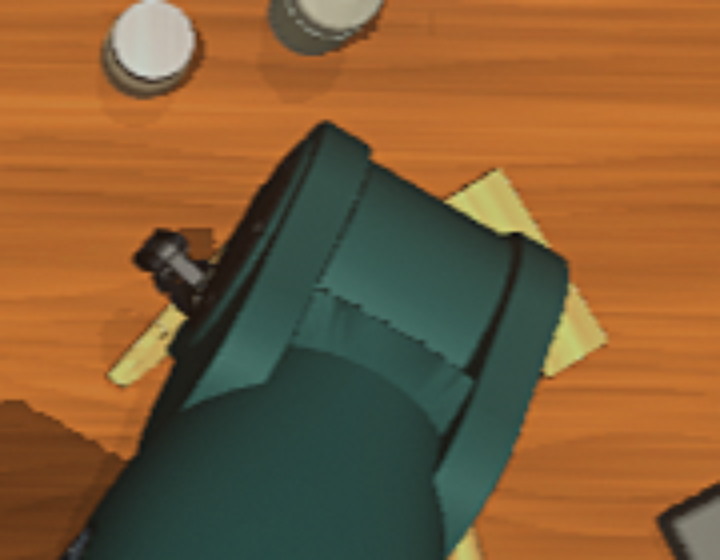

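The jaws straddle the pin at the planned place (nose at crop (130,375), tail at (530,270)); I'll descend and close.

Emit:
play_rows:
  commands:
    - [4,0,-0.1,0,0,0,100]
    - [6.5,0,-0.1,0,0,0,100]
    - [7.7,0,-0.1,0,0,0,100]
    - [7.7,0,-0.1,0,0,0,100]
    - [7.7,0,-0.1,0,0,0,100]
    - [7.7,0,-0.1,0,0,0,0]
    - [7.7,0,-0.1,0,0,0,0]
    - [7.7,0,-0.1,0,0,0,0]
    - [7.7,0,-0.1,0,0,0,0]
    - [7.7,0,-0.1,0,0,0,0]
    - [7.7,0,-0.1,0,0,0,0]
    - [7.7,0,-0.1,0,0,0,0]
    - [7.7,0,-0.1,0,0,0,0]

```text
time: 3.78
ee_pos: [0.4683, -0.1655, 0.1746]
tool_rot: [8.9, 89.9, -32.0]
force: [-3.1, 0.8, 12.1]
gripper_width: 0.0547
```

Run:
```python
from h import *
show()
```

```text
t 3.77 p [ 0.4683 -0.1655  0.1746] jaw 49.11 tilt 0.07 q [-28.9  23.3 -30.4  36.3  -0.   12. ] F [-3.1  0.8 12.1] w 0.0547
```

Emit:
play_rows:
  commands:
    - [-1,0,0,0,0,0,0]
    - [-4,0,0,0,0,0,0]
    - [-9,0,0,0,0,0,0]
    - [-12,0,0,0,0,0,0]
    - [-12,0,0,0,0,0,0]
    - [-12,0,0,0,0,0,0]

```text
time: 4.53
ee_pos: [0.4679, -0.1653, 0.293]
tool_rot: [-165.8, 89.9, 153.3]
force: [0.3, 1.1, -1.4]
gripper_width: 0.0544
```

Run:
```python
from h import *
show()
c=np.array([.6205,.0765]);a=np.radians(9.6);u=np.array([np.cos(a),np.sin(a)])
t=c+u*(-.140-.020);print(t,plan([*t,.2946],99.6))
for n in('top','side'):
    im=get_image(n);cv2.imwrite(f'pics/{n}2.png',im[100:300,200:520] if n=='top' else im[80:280,200:520])
```

```text
t 4.53 p [ 0.4679 -0.1653  0.293 ] jaw 49.1 tilt 0.05 q [-28.9  16.  -19.7  54.4  -0.   12. ] F [ 0.3  1.1 -1.4] w 0.0544
[0.46274063 0.049817  ] (array([ -0.15,  15.93, -14.47]), [array([-0.881, -0.001, -0.   ]), array([ 2.26e+00, -0.00e+00,  1.00e-03])])
```

View pics/side2.png

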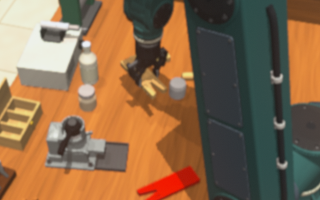

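View pics/top2.png

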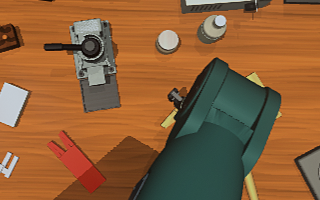

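The pin is lifted and level in the jaws (side crop (150,75)). Next I carry it to a spot above the clamp's mouth.

Emit:
play_rows:
  commands:
    - [-0.1,4,-3.6,-0.15,0,0,0]
    - [-0.1,8,-7.2,-0.33,0,0,0]
    - [-0.1,12,-10.8,-0.51,0,0,0]
    - [-0.1,14.5,-13.2,-0.69,0,0,0]
    - [-0.1,15.9,-14.5,-0.88,0,0,0]
    - [-0.1,15.9,-14.5,-0.88,0,0,0]
    - [-0.1,15.9,-14.5,-0.88,0,0,0]
    - [-0.1,15.9,-14.5,-0.88,0,0,0]

```text
time: 5.62
ee_pos: [0.4627, 0.0489, 0.2945]
tool_rot: [-178.1, 90.0, -168.7]
force: [-0.2, -0.7, -1.8]
gripper_width: 0.0548
```

Run:
```python
from h import *
show()
c=np.array([.6205,.0765]);a=np.radians(9.6);u=np.array([np.cos(a),np.sin(a)])
t=c+u*(-.135-.020);print(t,plan([*t,.2370],99.6))
for n in('top','side'):
    im=get_image(n);x,y=(230,100) if n=='top' else (220,150)
    cv2.imwrite(f'pics/{n}3.png',cv2.resize(im[y:y+130,x:x+160],(800,650)[:2] if 0 else (720,585),interpolation=cv2.INTER_CUBIC))
```

```text
t 5.62 p [0.4627 0.0489 0.2945] jaw 99.35 tilt 0.02 q [ -4.   13.1 -23.6  53.3  -0.  -13.4] F [-0.2 -0.7 -1.8] w 0.0548
[0.46767061 0.05065084] (array([5.75, 0.09, 0.52]), [array([-0.004, -0.   ,  0.   ]), array([3.137e+00, 0.000e+00, 1.000e-03])])
```

View pics/side3.png

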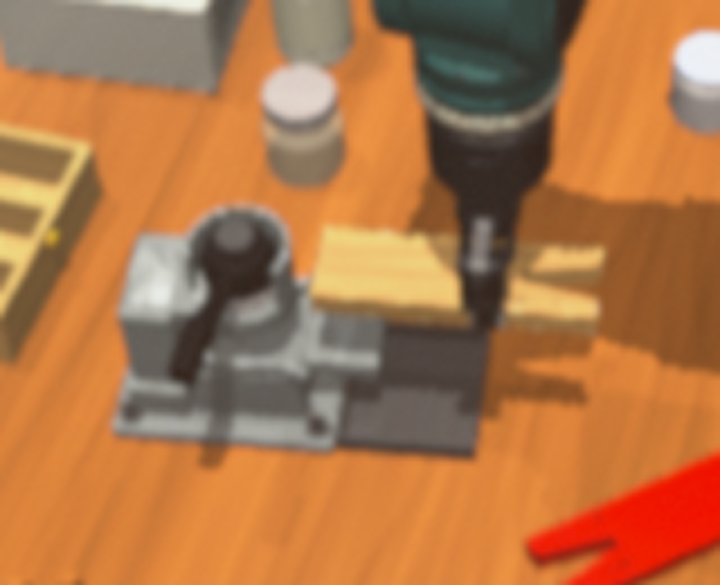

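View pics/top3.png

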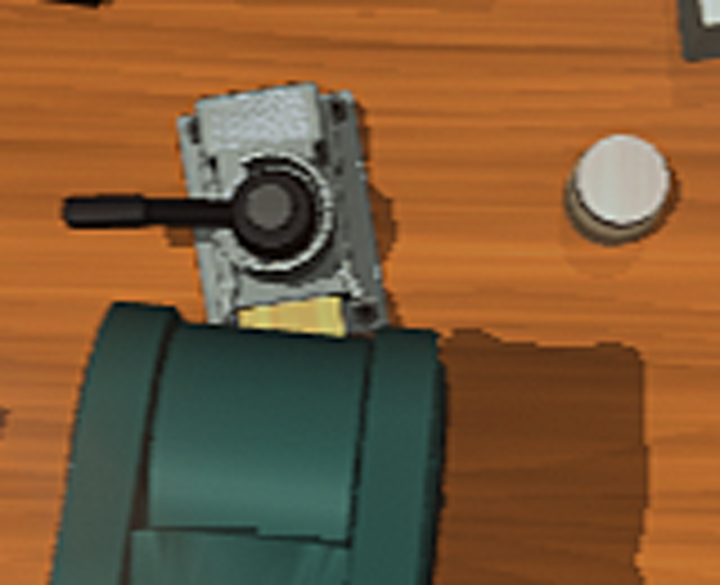

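Emit:
play_rows:
  commands:
    - [2,0.1,0.3,0,0,0,0]
    - [4,0.1,0.5,-0.004,0,0,0]
    - [5.4,0.1,0.5,-0.004,0,0,0]
    - [5.7,0.1,0.5,-0.004,0,0,0]
    - [5.7,0.1,0.5,-0.004,0,0,0]
    - [5.7,0.1,0.5,-0.004,0,0,0]

```text
time: 6.48
ee_pos: [0.4677, 0.0514, 0.2382]
tool_rot: [-12.7, 89.9, -2.9]
force: [-0.6, -0.1, -1.2]
gripper_width: 0.0545
```

Run:
```python
from h import *
show()
for n in('top','side'):
    im=get_image(n);cv2.imwrite(f'pics/{n}4r.png',im);x,y=(250,100) if n=='top' else (240,180)
    cv2.imwrite(f'pics/{n}4.png',cv2.resize(im[y:y+90,x:x+120],(800,600),interpolation=cv2.INTER_CUBIC))
```

```text
t 6.47 p [0.4677 0.0514 0.2382] jaw 99.73 tilt 0.05 q [ -3.7  16.7 -28.6  44.7   0.  -13.4] F [-0.6 -0.1 -1.2] w 0.0545
```

View pics/side4.png

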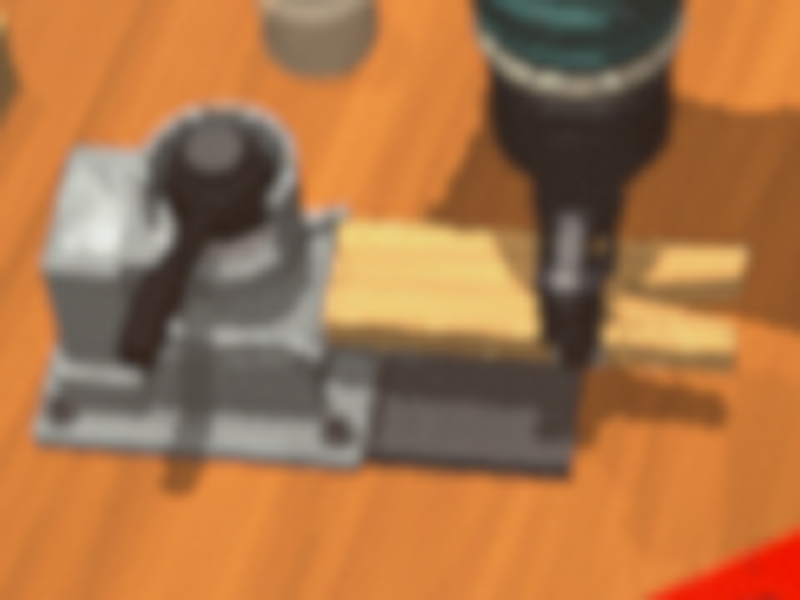

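View pics/top4.png

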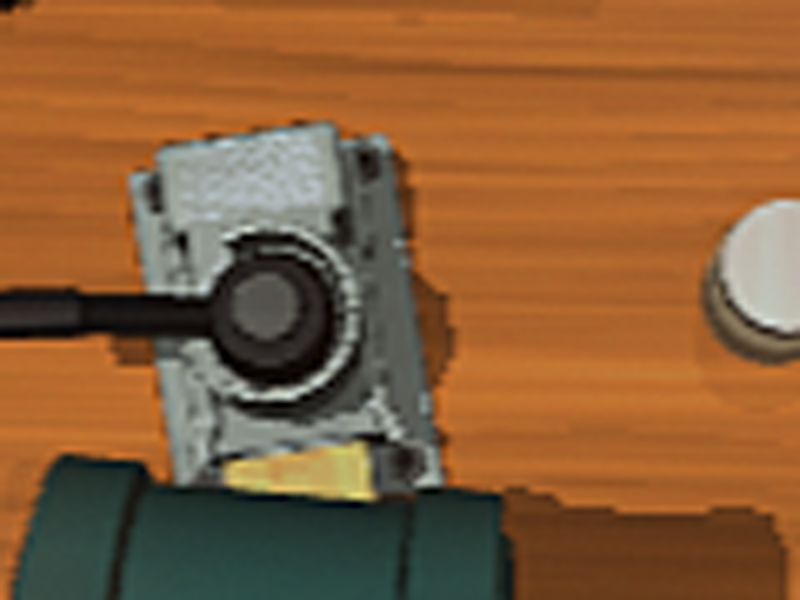

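Run:
```python
from h import *
c=np.array([.6205,.0765]);a=np.radians(9.6);R=np.array([[np.cos(a),np.sin(a)],[-np.sin(a),np.cos(a)]])
k=120/800
for q in[(222,463),(364,443)]:
    P=onz('top',(250+(q[0]+.5)*k-.5,100+(q[1]+.5)*k-.5),.0815);print('tail top',(R@(P[:2]-c)*1e3).round(1))
for q in[(340,225),(325,330)]:
    P=onz('side',(240+(q[0]+.5)*k-.5,180+(q[1]+.5)*k-.5),.0815);print('tail side',(R@(P[:2]-c)*1e3).round(1))
# cheek/flare tips in top image
for q in[(195,455),(405,440),(215,395),(372,385)]:
    P=onz('top',(250+(q[0]+.5)*k-.5,100+(q[1]+.5)*k-.5),.072);print('cheek',(R@(P[:2]-c)*1e3).round(1))
t=c+R.T@[-.150-.0,0];print(plan([*t,.2352],99.6))
for x in(-.13,-.11,-.09):print(x,plan([*(c+R.T@[x,0]),.2352],99.6)[0])
```

```text
tail top [-44.5  30.7]
tail top [-44.7 -25.1]
tail side [-42.9 -23.7]
tail side [-45.8  34.1]
cheek [-38.7  41.4]
cheek [-44.7 -41. ]
cheek [-16.4  30.3]
cheek [-21.4 -31.3]
(array([ 0.29, -0.08,  0.5 ]), [array([0.003, 0.001, 0.   ]), array([-3.139e+00, -0.000e+00,  1.000e-03])])
-0.13 [ 0.3  -0.08  2.5 ]
-0.11 [ 0.3  -0.09  4.5 ]
-0.09 [ 0.3  -0.09  6.5 ]
```

The tail is about 2.5 mm to the left of the guide's midline. I'll correct this, lower the pin onto the seat and slide partway in.

Emit:
play_rows:
  commands:
    - [0,-0.25,0,0,0,0,0]
    - [0.25,-0.25,0,0,0,0,0]
    - [0.25,-0.25,0,0,0,0,0]
    - [0.25,-0.25,0.5,0,0,0,0]
    - [0.25,-0.25,1.0,0,0,0,0]
    - [0.25,-0.25,1.5,0,0,0,0]
    - [0.25,-0.25,2.0,0,0,0,0]
    - [0.25,-0.25,2.0,0,0,0,0]

```text
time: 7.58
ee_pos: [0.4879, 0.0524, 0.2351]
tool_rot: [-4.3, 90.0, 5.5]
force: [0.4, -0.5, -2.1]
gripper_width: 0.0547
```

Run:
```python
from h import *
show()
for n in('side','top'):
    im=get_image(n);x,y=(250,100) if n=='top' else (240,180)
    cv2.imwrite(f'pics/{n}5.png',cv2.resize(im[y:y+90,x:x+120],(800,600),interpolation=cv2.INTER_CUBIC))
```

```text
t 7.58 p [0.4879 0.0524 0.2351] jaw 99.76 tilt 0.01 q [ -3.4  18.6 -26.1  45.3   0.  -13.2] F [ 0.4 -0.5 -2.1] w 0.0547
```

View pics/side5.png

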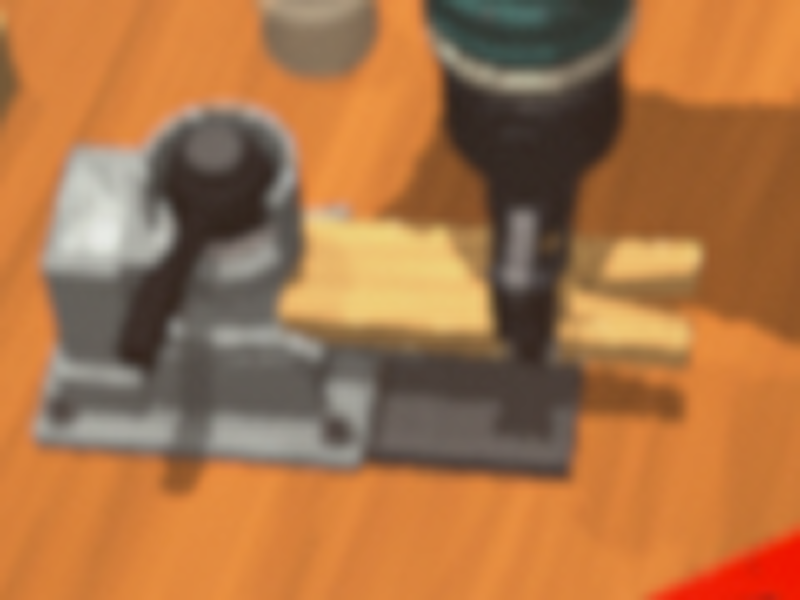

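View pics/top5.png

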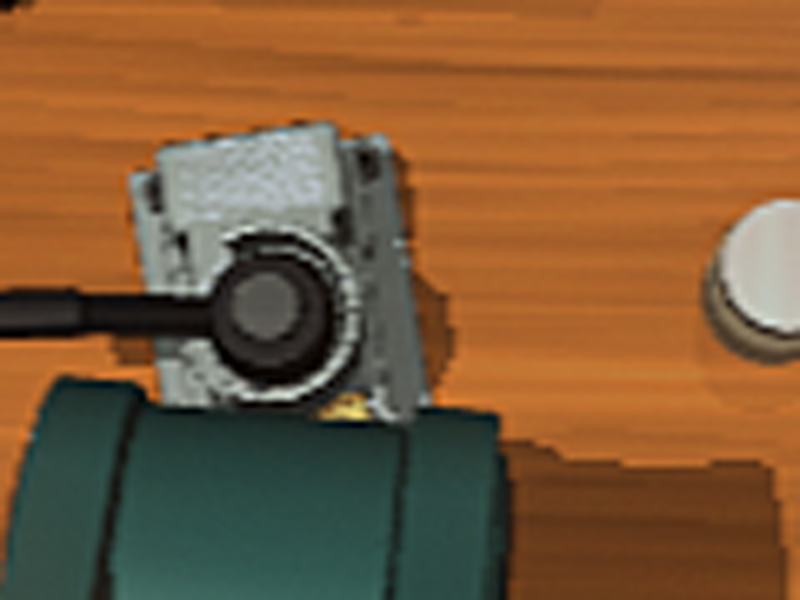

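Emit:
play_rows:
  commands:
    - [0,0,0.6,0,0,0,0]
    - [0,0,1.2,0,0,0,0]
    - [0,0,1.8,0,0,0,0]
    - [0,0,2.4,0,0,0,0]
    - [0,0,3.0,0,0,0,0]
    - [0,0,3.6,0,0,0,0]
    - [0,0,3.8,0,0,0,0]
    - [0,0,3.8,0,0,0,0]

```text
time: 8.68
ee_pos: [0.5251, 0.0588, 0.2351]
tool_rot: [-176.6, 90.0, -166.8]
force: [0.3, -0.4, -2.7]
gripper_width: 0.0545
```

Run:
```python
from h import *
show();print(plan([*(np.array([.6205,.0765])-.09*np.array([.986,.1668])),.235],99.6))
for n in('side','top'):
    im=get_image(n);x,y=(250,100) if n=='top' else (240,180)
    cv2.imwrite(f'pics/{n}6.png',cv2.resize(im[y:y+90,x:x+120],(800,600),interpolation=cv2.INTER_CUBIC))
```

```text
t 8.68 p [0.5251 0.0588 0.2351] jaw 99.75 tilt 0.01 q [ -2.4  21.8 -20.8  47.4  -0.  -12.2] F [ 0.3 -0.4 -2.7] w 0.0545
(array([0.01, 0.15, 0.7 ]), [array([ 0.003, -0.   ,  0.   ]), array([-3.139, -0.   , -0.   ])])
```

View pics/side6.png

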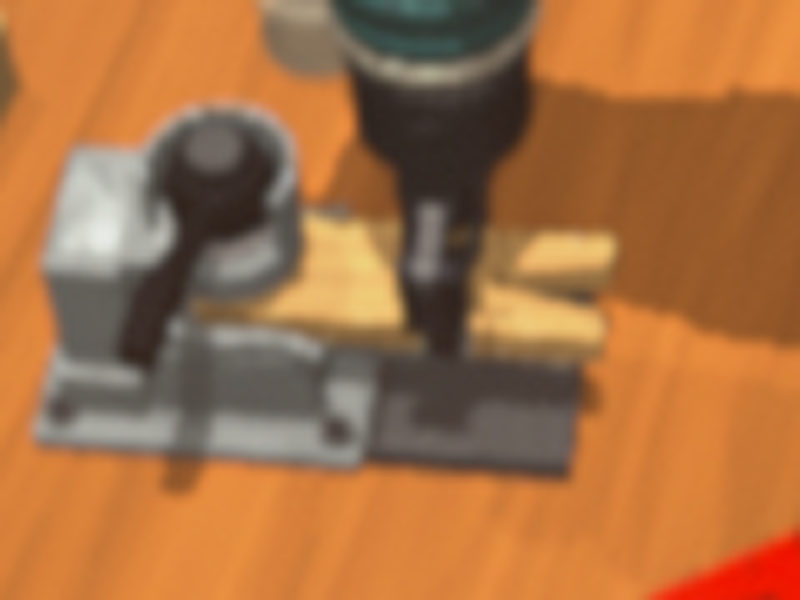

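Free sliding so far, with about 7 mm left to the stop. I'll go in small steps and watch the force.

Emit:
play_rows:
  commands:
    - [0,0,0.3,0,0,0,0]
    - [0,0,0.5,0,0,0,0]
    - [0,0,0.6,0,0,0,0]
    - [0,0,0.7,0,0,0,0]
    - [0,0,0.8,0,0,0,0]
    - [0,0,0.8,0,0,0,0]

```text
time: 9.52
ee_pos: [0.5322, 0.0601, 0.2348]
tool_rot: [-176.3, 89.9, -166.6]
force: [-5.4, -3.1, -0.9]
gripper_width: 0.0544
```

Emit:
play_rows:
  commands:
    - [0,0,0.1,0,0,0,0]
    - [0,0,0.2,0,0,0,0]
    - [0,0,0.2,0,0,0,0]

```text
time: 9.9
ee_pos: [0.5327, 0.0603, 0.2346]
tool_rot: [-175.8, 89.7, -166.1]
force: [-17.2, -5.9, 7.3]
gripper_width: 0.0544
```

Run:
```python
from h import *
show()
im=get_image('side');x,y=(240,180)
cv2.imwrite('pics/side7.png',cv2.resize(im[y:y+90,x:x+120],(800,600),interpolation=cv2.INTER_CUBIC))
```

```text
t 9.9 p [0.5327 0.0603 0.2346] jaw 99.74 tilt 0.34 q [ -2.2  22.6 -19.6  48.2  -0.1 -12. ] F [-17.2  -5.9   7.3] w 0.0544
```

View pics/side7.png

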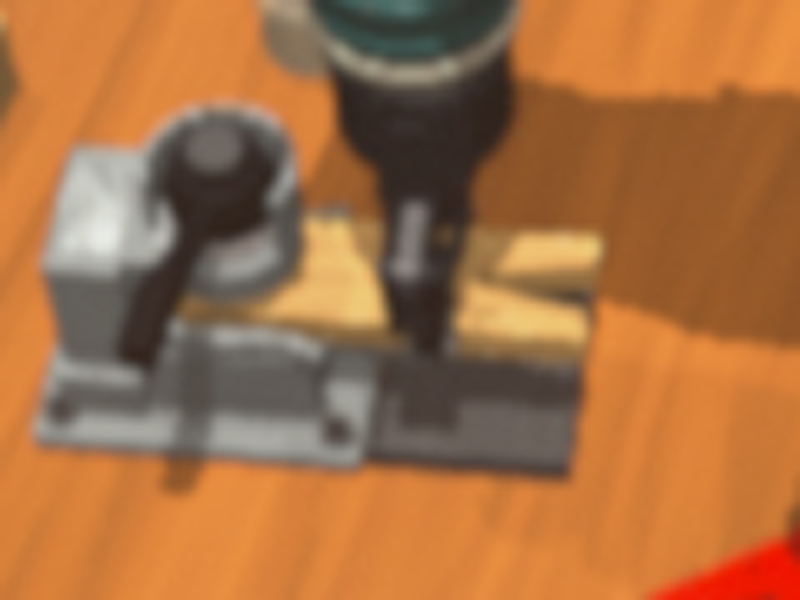

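The pin is against the stop: 18 N, and the TCP at clamp x = -89 mm matches home. I'll relax the push, release and rise.

Emit:
play_rows:
  commands:
    - [0,0,-0.1,0,0,0,0]
    - [0,0,-0.1,0,0,0,100]
    - [0,0,-0.1,0,0,0,100]
    - [0,0,-0.1,0,0,0,100]
    - [0,0,-0.1,0,0,0,100]
    - [0,0,-0.1,0,0,0,100]
    - [-2,0,-0.1,0,0,0,100]
    - [-6,0,-0.1,0,0,0,100]
    - [-12,0,-0.1,0,0,0,100]
    - [-15,0,-1,0,0,0,100]
    - [-15,0,-5,0,0,0,100]
    - [-15,0,-10,0,0,0,100]
    - [-15,0,-10,0,0,0,100]
    - [-15,0,-10,0,0,0,100]

```text
time: 11.7
ee_pos: [0.4366, 0.0435, 0.3855]
tool_rot: [-14.2, 89.9, -4.5]
force: [-0.4, 0.5, 0.5]
gripper_width: 0.0857
```

Run:
```python
from h import *
show()
for n in('side','top'):
    im=get_image(n);cv2.imwrite(f'pics/{n}8r.png',im);x,y=(230,100) if n=='top' else (240,180)
    cv2.imwrite(f'pics/{n}8.png',cv2.resize(im[y:y+120,x:x+120],(600,600),interpolation=cv2.INTER_CUBIC))
```

```text
t 11.7 p [0.4366 0.0435 0.3855] jaw 99.74 tilt 0.06 q [ -5.    7.1 -16.3  66.6   0.  -14.7] F [-0.4  0.5  0.5] w 0.0857
```

View pics/side8.png

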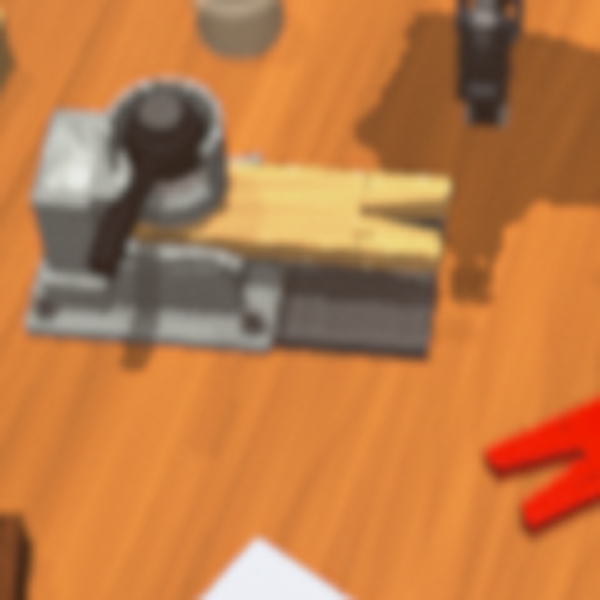

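View pics/top8.png

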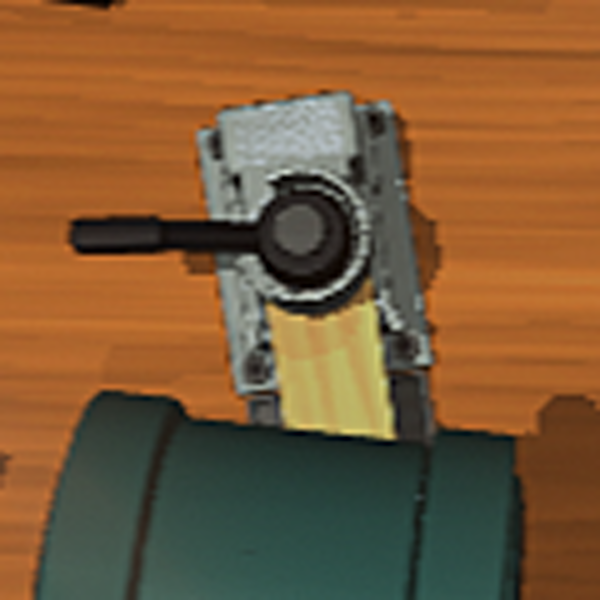

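Run:
```python
from h import *
c=np.array([.6205,.0765]);a=np.radians(9.6);R=np.array([[np.cos(a),np.sin(a)],[-np.sin(a),np.cos(a)]])
for n,qs,x0,y0 in(('side',[(450,178),(440,258)],240,180),):
  for q in qs:
    P=onz(n,(x0+(q[0]+.5)/5-.5,y0+(q[1]+.5)/5-.5),.078);print('nose',(R@(P[:2]-c)*1e3).round(1))
f=lambda q,x0,y0:(x0+(q[0]+.5)/5-.5,y0+(q[1]+.5)/5-.5)
print('grip end tri',tri(f((100,268),240,180),f((70,236),230,100)))
print('hub tri',tri(f((160,112),240,180),f((297,229),230,100)))
for q in[(70,219),(70,254),(160,216),(160,250)]:print(onz('top',f(q,230,100),.157))
print(plan([.6148,.1652,.385],183.5))
```

```text
nose [-158.5  -31.2]
nose [-159.3   27.4]
grip end tri (array([0.61477218, 0.18898169, 0.16040397]), np.float64(0.0001446399795921611))
hub tri (array([0.62090801, 0.07918012, 0.16089062]), np.float64(0.00038768254054963026))
[0.62368881 0.18986244 0.157     ]
[0.60657855 0.18933937 0.157     ]
[0.62616879 0.14617615 0.157     ]
[0.60954198 0.14569842 0.157     ]
(array([ 0.02,  8.97, 19.57]), [array([-1.462,  0.   ,  0.   ]), array([ 1.68,  0.  , -0.  ])])
```

Emit:
play_rows:
  commands:
    - [0,3,6,-0.18,0,0,100]
    - [0,6,12,-0.36,0,0,100]
    - [0,9.1,17,-0.54,0,0,100]
    - [0,9.1,19.7,-0.72,0,0,100]
    - [0,9.1,19.7,-0.9,0,0,100]
    - [0,9.1,19.7,-1.08,0,0,100]
    - [0,9.1,19.7,-1.26,0,0,100]
    - [0,9.1,19.7,-1.46,0,0,100]
    - [0,9.1,19.7,-1.46,0,0,100]
    - [0,9.1,19.7,-1.46,0,0,100]

```text
time: 13.05
ee_pos: [0.6154, 0.1668, 0.3848]
tool_rot: [89.1, 90.0, -177.7]
force: [-0.2, 0.0, -0.3]
gripper_width: 0.0854
```

Run:
```python
from h import *
show();print(plan([.616,.1662,.307],183.3))
im=get_image('top');cv2.imwrite('pics/t9.png',cv2.resize(im[100:220,230:350],(600,600)))
im=get_image('side');cv2.imwrite('pics/s9.png',cv2.resize(im[150:270,220:340],(600,600)))
```

```text
t 13.05 p [0.6154 0.1668 0.3848] jaw -176.81 tilt 0.02 q [  7.8  26.8  12.4  75.7   0.  -85.3] F [-0.2  0.  -0.3] w 0.0854
(array([ 7.78, -0.06, -0.06]), [array([-0.002,  0.   , -0.   ]), array([ 3.14e+00, -1.00e-03, -0.00e+00])])
```

View pics/s9.png

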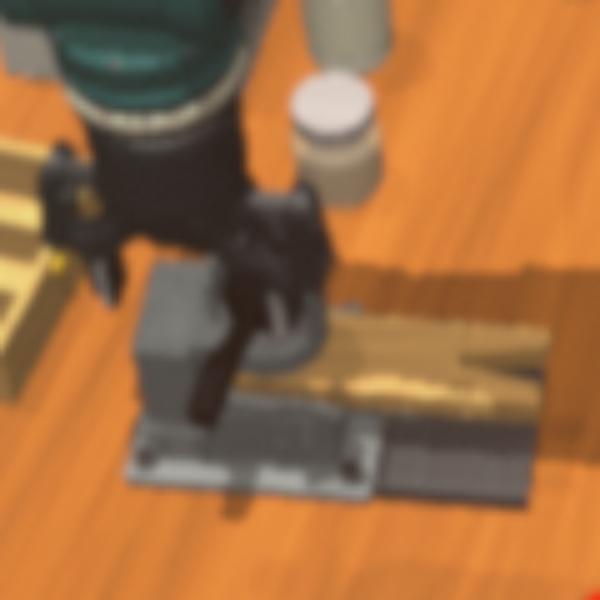

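Emit:
play_rows:
  commands:
    - [4,0,-0.05,0,0,0,100]
    - [7,-0.05,-0.05,0,0,0,100]
    - [7.8,-0.05,-0.05,0,0,0,100]
    - [7.8,-0.05,-0.05,0,0,0,60]
    - [7.8,-0.05,-0.05,0,0,0,0]
    - [7.8,-0.05,-0.05,0,0,0,0]
    - [7.8,-0.05,-0.05,0,0,0,0]
    - [7.8,-0.05,-0.05,0,0,0,0]
    - [7.8,-0.05,-0.05,0,0,0,0]
    - [7.8,-0.05,-0.05,0,0,0,0]
    - [7.8,-0.05,-0.05,0,0,0,0]
    - [7.8,-0.05,-0.05,0,0,0,0]

```text
time: 14.65
ee_pos: [0.6159, 0.1663, 0.3077]
tool_rot: [-80.2, 89.9, 13.2]
force: [3.3, 2.1, 6.3]
gripper_width: 0.0148
```

Run:
```python
from h import *
show()
im=get_image('side');cv2.imwrite('pics/s10.png',cv2.resize(im[150:270,220:340],(600,600)))
```

```text
t 14.65 p [0.6159 0.1663 0.3077] jaw -176.58 tilt 0.09 q [  7.8  28.4   3.1  64.6   0.  -85.6] F [3.3 2.1 6.3] w 0.0148
```

View pics/s10.png

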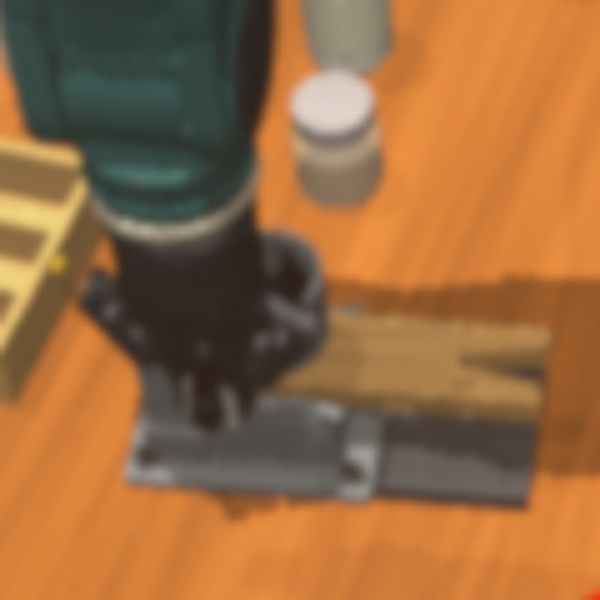

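Emit:
play_rows:
  commands:
    - [0,-0.53,-0.02,0.06,0,0,0]
    - [0,-1.05,-0.06,0.12,0,0,0]
    - [0,-1.58,-0.14,0.18,0,0,0]
    - [0,-2.09,-0.25,0.24,0,0,0]
    - [0,-2.6,-0.39,0.3,0,0,0]
    - [0,-3.1,-0.56,0.36,0,0,0]
    - [0,-3.59,-0.76,0.42,0,0,0]
    - [0,-4.06,-0.99,0.48,0,0,0]
    - [0,-4.06,-0.99,0.48,0,0,0]

```text
time: 15.82
ee_pos: [0.6575, 0.1588, 0.3078]
tool_rot: [-44.9, 89.9, 20.9]
force: [5.6, 3.2, 5.4]
gripper_width: 0.0148
```

```bash
cat >> h.py <<'E'
A=np.array([.6208,.0782])
def lev():
    show();p,R,s=pose();d=p[:2]-A;print('az',np.degrees(np.arctan2(d[1],d[0])).round(2),'r',np.hypot(*d).round(4),'jaw+90',(np.degrees(np.arctan2(R[1,1],R[0,1]))+270)%360, 'M',s['moment'].round(2))
    e=d/np.hypot(*d);F=s['force'];print('F radial',round(F[:2]@e,1),'ccw tangential',round(F[:2]@np.array([-e[1],e[0]]),1),'z',round(F[2],1))
E
python3 -c "
from h import *
lev()"
```

```text
t 15.82 p [0.6575 0.1588 0.3078] jaw 155.86 tilt 0.14 q [  6.7  32.2  10.   67.7   0.  -59.2] F [5.6 3.2 5.4] w 0.0148
az 65.51 r 0.0886 jaw+90 65.85602367974093 M [ 0.56 -0.96  0.28]
F radial 5.3 ccw tangential -3.8 z 5.4
```

Emit:
play_rows:
  commands:
    - [0,-0.53,-0.02,0.06,0,0,0]
    - [0,-1.06,-0.06,0.12,0,0,0]
    - [0,-1.58,-0.14,0.18,0,0,0]
    - [0,-1.93,-0.21,0.22,0,0,0]
    - [0,-1.93,-0.21,0.22,0,0,0]

```text
time: 16.45
ee_pos: [0.6742, 0.1491, 0.3067]
tool_rot: [-9.4, 89.9, 43.9]
force: [8.7, 4.3, -4.1]
gripper_width: 0.0155
```

Run:
```python
from h import *
lev()
im=get_image('side');cv2.imwrite('pics/s11.png',cv2.resize(im[150:270,220:340],(600,600)))
im=get_image('top');cv2.imwrite('pics/t11.png',cv2.resize(im[100:220,230:350],(600,600)))
```

```text
t 16.45 p [0.6742 0.1491 0.3067] jaw 143.28 tilt 0.08 q [  5.7  33.6  12.6  68.9   0.  -47.6] F [ 8.7  4.3 -4.1] w 0.0155
az 52.99 r 0.0887 jaw+90 53.27676539059655 M [ 0.79 -1.7   0.43]
F radial 8.7 ccw tangential -4.4 z -4.1
```

View pics/s11.png

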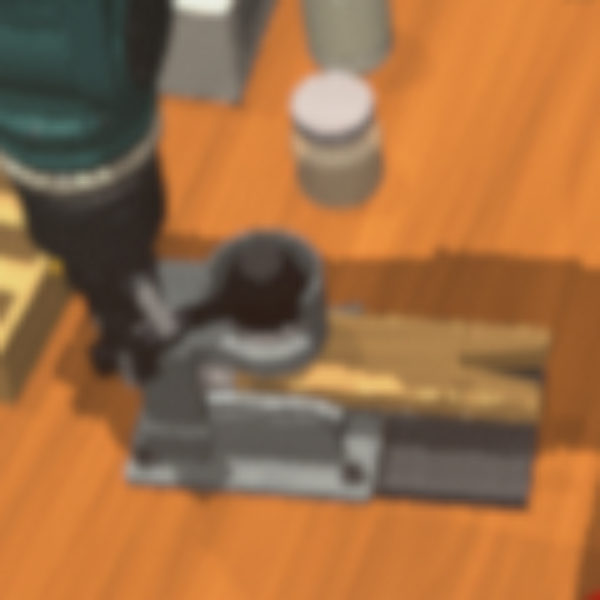

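View pics/t11.png

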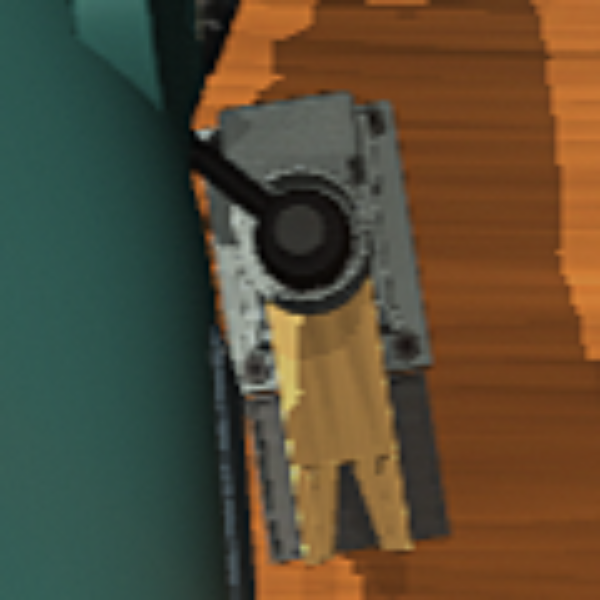

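Emit:
play_rows:
  commands:
    - [0,-0.22,0,0.025,0,0,0]
    - [0,-0.44,-0.01,0.05,0,0,0]
    - [0,-0.44,-0.01,0.05,0,0,0]

```text
time: 16.92
ee_pos: [0.6776, 0.1465, 0.3068]
tool_rot: [-8.0, 89.9, 42.4]
force: [8.4, 4.7, -4.3]
gripper_width: 0.0149
```

```bash
python3 -c "
from h import *
lev()"
```

```text
t 16.93 p [0.6776 0.1465 0.3068] jaw 140.44 tilt 0.09 q [  5.5  33.9  13.1  69.1   0.1 -45. ] F [ 8.4  4.7 -4.3] w 0.0149
az 50.23 r 0.0888 jaw+90 50.44142686083262 M [ 0.87 -1.69  0.53]
F radial 9.0 ccw tangential -3.5 z -4.3
```

Emit:
play_rows:
  commands:
    - [-0.4,0,0,0,0,0,0]
    - [-0.9,0,0,0,0,0,0]
    - [-0.9,0,0,0,0,0,0]
    - [-0.9,0,0,0,0,0,0]

```text
time: 17.42
ee_pos: [0.6776, 0.1464, 0.3158]
tool_rot: [-17.1, 89.9, 33.4]
force: [9.8, 3.2, -5.4]
gripper_width: 0.015
```

Run:
```python
from h import *
lev()
im=get_image('side');cv2.imwrite('pics/s12.png',cv2.resize(im[150:270,220:340],(600,600)))
```

```text
t 17.43 p [0.6776 0.1464 0.3158] jaw 140.45 tilt 0.08 q [  5.5  33.7  14.1  70.4   0.  -45. ] F [ 9.8  3.2 -5.4] w 0.015
az 50.24 r 0.0887 jaw+90 50.454338904307065 M [ 0.66 -1.81  0.39]
F radial 8.7 ccw tangential -5.5 z -5.4
```

View pics/s12.png

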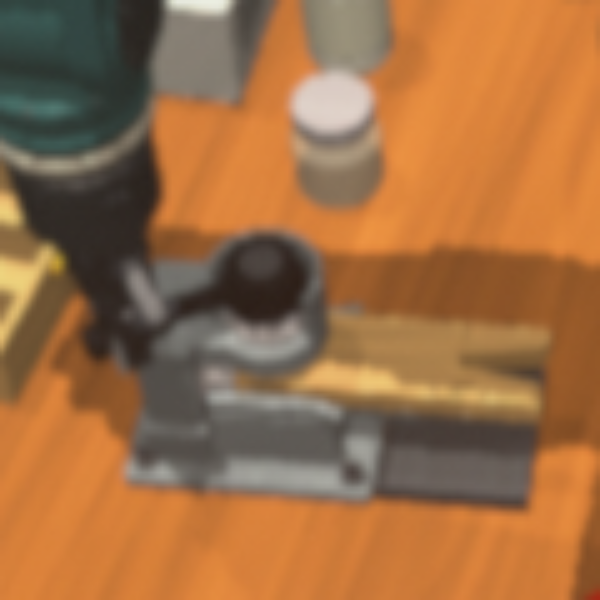

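Run:
```python
from h import *
ims=[cv2.imread(f'pics/{n}.png') for n in('s9','s11','s12')]
out=np.hstack([cv2.resize(i[210:360,180:340],(266*1,250)) for i in ims]);cv2.imwrite('pics/cmp.png',out)
a=proj('side',[.6208,.0782,.16]);b=proj('side',[.6208,.0782,.169]);print((b-a)*5)
```

```text
[ -1.64579073 -10.17517066]
```

View pics/cmp.png

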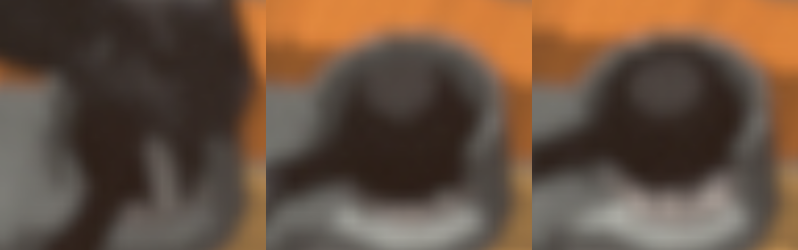

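Emit:
play_rows:
  commands:
    - [0,1.31,-0.1,-0.15,0,0,0]
    - [0,2.59,-0.39,-0.3,0,0,0]
    - [0,3.82,-0.87,-0.45,0,0,0]
    - [0,4.96,-1.53,-0.6,0,0,0]
    - [0,5.98,-2.36,-0.75,0,0,0]
    - [0,6.88,-3.32,-0.9,0,0,0]
    - [0,7.62,-4.41,-1.05,0,0,0]
    - [0,8.18,-5.6,-1.2,0,0,0]
    - [0,8.46,-6.43,-1.3,0,0,0]
    - [0,8.65,-7.25,-1.396,0,0,0]
    - [0,8.65,-7.25,-1.396,0,0,0]
    - [0,8.65,-7.25,-1.396,0,0,0]

```text
time: 18.98
ee_pos: [0.5642, 0.145, 0.3158]
tool_rot: [133.5, 89.9, -96.1]
force: [5.0, -2.6, -4.9]
gripper_width: 0.0151
```

```bash
sed -i 's/^A=.*/A=np.array([.6220,.0784])/' h.py
python3 - <<'E'
from h import *
lev()
im=get_image('side');cv2.imwrite('pics/s13.png',cv2.resize(im[150:270,220:340],(600,600)))
E
```

```text
t 18.98 p [0.5642 0.145  0.3158] jaw -139.61 tilt 0.06 q [ 6.40e+00  2.29e+01 -5.00e+00  6.21e+01 -1.00e-01 -1.24e+02] F [ 5.  -2.6 -4.9] w 0.0151
az 130.94 r 0.0882 jaw+90 130.3905418838967 M [-0.4  -1.14  0.19]
F radial -5.2 ccw tangential -2.1 z -4.9
```

View pics/s13.png

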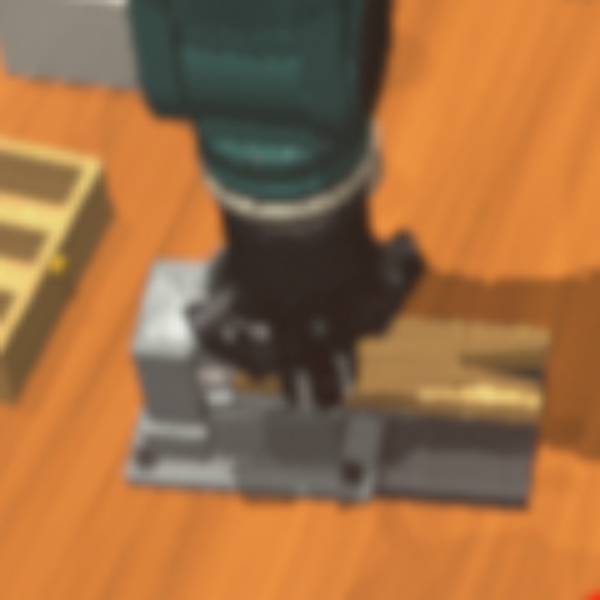

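Emit:
play_rows:
  commands:
    - [0.3,0,0,0,0,0,0]
    - [0.6,0,0,0,0,0,0]
    - [0.85,0,0,0,0,0,0]
    - [0.9,0,0,0,0,0,0]
    - [0.9,0,0,0,0,0,0]

```text
time: 19.65
ee_pos: [0.5642, 0.1451, 0.307]
tool_rot: [143.1, 89.9, -86.5]
force: [4.8, -3.2, -2.9]
gripper_width: 0.0154
```

```bash
python3 -c "
from h import *
lev()"
```

```text
t 19.65 p [0.5642 0.1451 0.307 ] jaw -139.61 tilt 0.05 q [ 6.40e+00  2.32e+01 -5.90e+00  6.09e+01 -1.00e-01 -1.24e+02] F [ 4.8 -3.2 -2.9] w 0.0154
az 130.9 r 0.0882 jaw+90 130.39469281589467 M [-0.59 -0.89  0.15]
F radial -5.5 ccw tangential -1.5 z -2.9
```

```bash
cat >> h.py <<'E'
def arc(th,A2,r0=.0880):
    p,R,s=pose();d=p[:2]-A2;az=np.arctan2(d[1],d[0])
    for t in th:
        P=np.array([*(A2+r0*np.array([np.cos(az-t),np.sin(az-t)])),p[2]]);v=R.T@(P-p)*100;print([0,round(v[1],2),round(v[2],2),round(t,3),0,0,0])
E
python3 -c "
from h import *
arc(np.arange(.08,.73,.08),np.array([.6227,.0785]),.0882)"
```

```text
[0, np.float64(-0.71), np.float64(-0.06), np.float64(0.08), 0, 0, 0]
[0, np.float64(-1.41), np.float64(-0.13), np.float64(0.16), 0, 0, 0]
[0, np.float64(-2.1), np.float64(-0.26), np.float64(0.24), 0, 0, 0]
[0, np.float64(-2.78), np.float64(-0.44), np.float64(0.32), 0, 0, 0]
[0, np.float64(-3.45), np.float64(-0.68), np.float64(0.4), 0, 0, 0]
[0, np.float64(-4.09), np.float64(-0.97), np.float64(0.48), 0, 0, 0]
[0, np.float64(-4.71), np.float64(-1.31), np.float64(0.56), 0, 0, 0]
[0, np.float64(-5.29), np.float64(-1.7), np.float64(0.64), 0, 0, 0]
[0, np.float64(-5.85), np.float64(-2.14), np.float64(0.72), 0, 0, 0]
```

Emit:
play_rows:
  commands:
    - [0,-0.71,-0.04,0.08,0,0,0]
    - [0,-1.41,-0.12,0.16,0,0,0]
    - [0,-2.1,-0.25,0.24,0,0,0]
    - [0,-2.78,-0.43,0.32,0,0,0]
    - [0,-3.45,-0.67,0.4,0,0,0]
    - [0,-4.09,-0.97,0.48,0,0,0]
    - [0,-4.71,-1.31,0.56,0,0,0]
    - [0,-5.29,-1.7,0.64,0,0,0]
    - [0,-5.85,-2.14,0.72,0,0,0]
    - [0,-5.85,-2.14,0.72,0,0,0]

```text
time: 20.9
ee_pos: [0.6226, 0.1667, 0.3067]
tool_rot: [138.3, 89.9, -132.5]
force: [2.6, -4.9, -3.2]
gripper_width: 0.0152
```

```bash
python3 -c "
from h import *
lev()
arc([.05,.1,.15,.2,.25,.3,.33,.36,.39,.42,.45,.5],np.array([.6227,.0785]),.0882)
im=get_image('side');cv2.imwrite('pics/s14.png',cv2.resize(im[150:270,220:340],(600,600)))
"
```

```text
t 20.9 p [0.6226 0.1667 0.3067] jaw 179.17 tilt 0.07 q [  7.8  29.1   4.2  65.2  -0.  -81.4] F [ 2.6 -4.9 -3.2] w 0.0152
az 89.59 r 0.0883 jaw+90 89.17404032008608 M [-0.83 -0.64  0.47]
F radial -4.9 ccw tangential -2.7 z -3.2
[0, np.float64(-0.44), np.float64(-0.01), 0.05, 0, 0, 0]
[0, np.float64(-0.88), np.float64(-0.03), 0.1, 0, 0, 0]
[0, np.float64(-1.32), np.float64(-0.08), 0.15, 0, 0, 0]
[0, np.float64(-1.75), np.float64(-0.15), 0.2, 0, 0, 0]
[0, np.float64(-2.19), np.float64(-0.24), 0.25, 0, 0, 0]
[0, np.float64(-2.61), np.float64(-0.36), 0.3, 0, 0, 0]
[0, np.float64(-2.87), np.float64(-0.44), 0.33, 0, 0, 0]
[0, np.float64(-3.12), np.float64(-0.52), 0.36, 0, 0, 0]
[0, np.float64(-3.36), np.float64(-0.61), 0.39, 0, 0, 0]
[0, np.float64(-3.61), np.float64(-0.71), 0.42, 0, 0, 0]
[0, np.float64(-3.85), np.float64(-0.82), 0.45, 0, 0, 0]
[0, np.float64(-4.24), np.float64(-1.02), 0.5, 0, 0, 0]
```

View pics/s14.png

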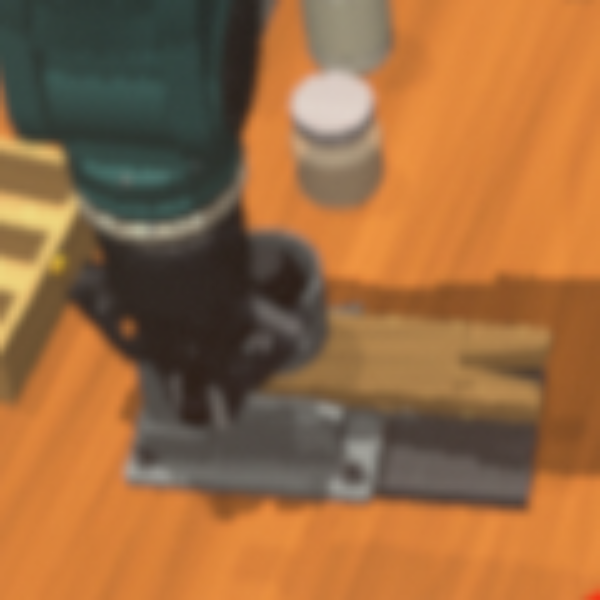

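Emit:
play_rows:
  commands:
    - [0,-0.44,0,0.05,0,0,0]
    - [0,-0.88,-0.02,0.1,0,0,0]
    - [0,-1.32,-0.08,0.15,0,0,0]
    - [0,-1.75,-0.15,0.2,0,0,0]
    - [0,-2.19,-0.24,0.25,0,0,0]
    - [0,-2.61,-0.36,0.3,0,0,0]
    - [0,-2.87,-0.44,0.33,0,0,0]
    - [0,-3.12,-0.52,0.36,0,0,0]
    - [0,-3.12,-0.52,0.36,0,0,0]

```text
time: 22.08
ee_pos: [0.6535, 0.1611, 0.307]
tool_rot: [177.1, 90.0, -114.3]
force: [2.8, -6.2, -2.0]
gripper_width: 0.0149
```

```bash
python3 -c "
from h import *
lev()
arc([.03,.06,.09,.12,.15],np.array([.6227,.0785]),.0882)
"
```

```text
t 22.07 p [0.6535 0.1611 0.307 ] jaw 158.62 tilt 0.04 q [  6.9  31.9   9.4  67.5  -0.  -61.7] F [ 2.8 -6.2 -2. ] w 0.0149
az 69.17 r 0.0885 jaw+90 68.61982082045802 M [-0.93 -0.71  0.62]
F radial -4.8 ccw tangential -4.9 z -2.0
[0, np.float64(-0.26), np.float64(0.0), 0.03, 0, 0, 0]
[0, np.float64(-0.53), np.float64(-0.0), 0.06, 0, 0, 0]
[0, np.float64(-0.79), np.float64(-0.02), 0.09, 0, 0, 0]
[0, np.float64(-1.06), np.float64(-0.04), 0.12, 0, 0, 0]
[0, np.float64(-1.32), np.float64(-0.07), 0.15, 0, 0, 0]
```

Emit:
play_rows:
  commands:
    - [0,-0.26,0,0.03,0,0,0]
    - [0,-0.53,0,0.06,0,0,0]
    - [0,-0.53,0,0.06,0,0,0]

```text
time: 22.45
ee_pos: [0.6586, 0.1591, 0.3077]
tool_rot: [-96.7, 89.9, -31.5]
force: [2.4, -4.3, 2.6]
gripper_width: 0.0154
```

```bash
python3 -c "
from h import *
lev()
"
```

```text
t 22.45 p [0.6586 0.1591 0.3077] jaw 155.15 tilt 0.07 q [  6.7  32.3  10.2  67.9  -0.  -58.4] F [ 2.4 -4.3  2.6] w 0.0154
az 65.62 r 0.0886 jaw+90 65.1521282923461 M [-0.97 -0.55  0.46]
F radial -2.9 ccw tangential -3.9 z 2.6
```

Emit:
play_rows:
  commands:
    - [0,-0.26,0,0.03,0,0,0]
    - [0,-0.26,0,0.03,0,0,0]
    - [0,-0.26,0,0.03,0,0,0]

```text
time: 22.82
ee_pos: [0.6609, 0.1581, 0.3078]
tool_rot: [-93.2, 89.9, -29.8]
force: [3.4, -4.8, 2.8]
gripper_width: 0.0151
```

```bash
python3 -c "
from h import *
lev()
"
```

```text
t 22.82 p [0.6609 0.1581 0.3078] jaw 153.46 tilt 0.08 q [  6.6  32.5  10.6  68.   -0.  -56.9] F [ 3.4 -4.8  2.8] w 0.0151
az 63.98 r 0.0886 jaw+90 63.45917186706777 M [-0.98 -0.6   0.49]
F radial -2.8 ccw tangential -5.2 z 2.8
```

Emit:
play_rows:
  commands:
    - [0,-0.26,0,0.03,0,0,0]
    - [0,-0.44,0,0.05,0,0,0]
    - [0,-0.44,0,0.05,0,0,0]

```text
time: 23.2
ee_pos: [0.6649, 0.156, 0.3077]
tool_rot: [-98.9, 89.9, -38.3]
force: [3.4, -5.1, 2.4]
gripper_width: 0.0153
```

```bash
python3 -c "
from h import *
lev()
im=get_image('side');cv2.imwrite('pics/s15.png',cv2.resize(im[150:270,220:340],(600,600)))
"
```

```text
t 23.2 p [0.6649 0.156  0.3077] jaw 150.57 tilt 0.07 q [  6.4  32.9  11.2  68.3  -0.1 -54.2] F [ 3.4 -5.1  2.4] w 0.0153
az 61.1 r 0.0887 jaw+90 60.57467170853283 M [-1.11 -0.64  0.46]
F radial -2.8 ccw tangential -5.4 z 2.4
```

View pics/s15.png

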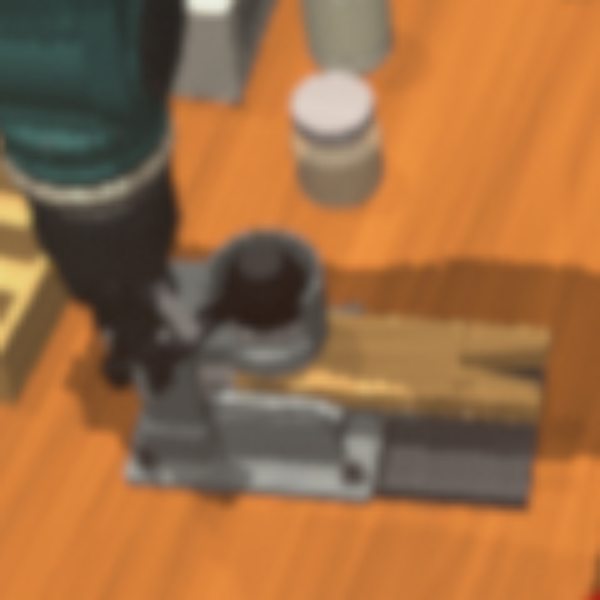

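Emit:
play_rows:
  commands:
    - [0,-0.26,0,0.03,0,0,0]
    - [0,-0.53,-0.01,0.06,0,0,0]
    - [0,-0.53,-0.01,0.06,0,0,0]

```text
time: 23.62
ee_pos: [0.6694, 0.1533, 0.3071]
tool_rot: [-136.8, 90.0, -79.6]
force: [4.0, -5.4, -3.6]
gripper_width: 0.0153
```

```bash
python3 -c "
from h import *
lev();print(read_state()['effort'].round(2))
"
```

```text
t 23.62 p [0.6694 0.1533 0.3071] jaw 147.13 tilt 0.05 q [  6.1  33.3  12.   68.7  -0.  -51. ] F [ 4.  -5.4 -3.6] w 0.0153
az 57.66 r 0.0886 jaw+90 57.13491634759754 M [-1.04 -0.86  0.54]
F radial -2.4 ccw tangential -6.2 z -3.6
[  3.42 -92.96  37.25   1.6    1.56   0.78]
```

Emit:
play_rows:
  commands:
    - [0,-0.26,0,0.03,0,0,0]
    - [0,-0.53,-0.01,0.06,0,0,0]

```text
time: 23.88
ee_pos: [0.6737, 0.1504, 0.307]
tool_rot: [-150.4, 89.9, -96.7]
force: [3.8, -4.7, -5.2]
gripper_width: 0.0149
```

```bash
python3 -c "
from h import *
lev();print(read_state()['effort'].round(2),read_state()['qvel'].round(1))
"
```

```text
t 23.88 p [0.6737 0.1504 0.307 ] jaw 143.68 tilt 0.05 q [  5.8  33.7  12.6  69.   -0.  -47.8] F [ 3.8 -4.7 -5.2] w 0.0149
az 54.3 r 0.0887 jaw+90 53.67787803485419 M [-0.96 -0.98  0.56]
F radial -1.6 ccw tangential -5.8 z -5.2
[  3.89 -95.44  37.42   1.64   1.52   0.13] [-1.1  1.6  2.8  1.3 -0.1 12.4]
```

Run:
```python
from h import *
im=get_image('side');cv2.imwrite('pics/s16r.png',im)
a=cv2.imread('pics/side8r.png')
x,y=255,190
def up(i):return cv2.resize(i[y:y+40,x:x+40],(390,390),interpolation=cv2.INTER_CUBIC)
cv2.imwrite('pics/cmp2.png',np.hstack([up(a),up(im)]))
```

```text
(no output)
```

View pics/cmp2.png

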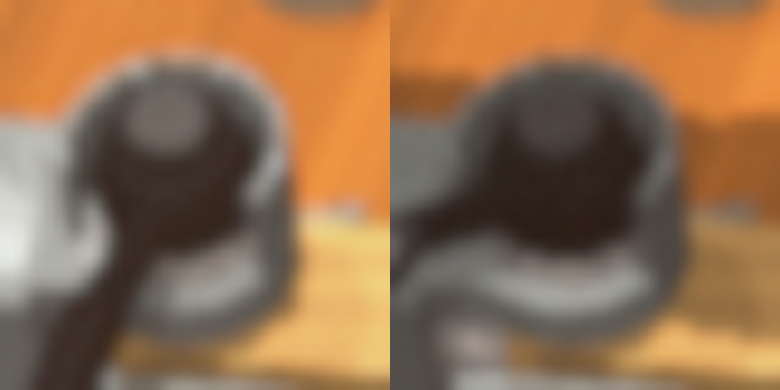

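Emit:
play_rows:
  commands:
    - [0.1,0,0,0,0,0,0]
    - [0.1,0,0,0,0,0,0]

```text
time: 24.18
ee_pos: [0.6737, 0.1504, 0.3059]
tool_rot: [-155.1, 90.0, -101.4]
force: [4.4, -5.1, -3.7]
gripper_width: 0.0155
```

```bash
python3 -c "
from h import *
lev()
"
```

```text
t 24.18 p [0.6737 0.1504 0.3059] jaw 143.73 tilt 0.05 q [  5.8  33.7  12.5  68.8  -0.  -47.9] F [ 4.4 -5.1 -3.7] w 0.0155
az 54.32 r 0.0887 jaw+90 53.72975188060684 M [-0.98 -0.99  0.59]
F radial -1.6 ccw tangential -6.5 z -3.7
```

Emit:
play_rows:
  commands:
    - [0.1,0,0,0,0,0,0]
    - [0.2,0,0,0,0,0,0]
    - [0.2,0,0,0,0,0,0]

```text
time: 24.55
ee_pos: [0.6738, 0.1504, 0.3052]
tool_rot: [-76.1, 89.9, -22.4]
force: [3.4, -4.4, 5.9]
gripper_width: 0.0152
```

```bash
python3 -c "
from h import *
lev()
"
```

```text
t 24.55 p [0.6738 0.1504 0.3052] jaw 143.72 tilt 0.11 q [  5.8  33.7  12.4  68.6  -0.1 -47.9] F [ 3.4 -4.4  5.9] w 0.0152
az 54.28 r 0.0887 jaw+90 53.72327621443134 M [-1.12 -0.51  0.45]
F radial -1.5 ccw tangential -5.3 z 5.9
```

Emit:
play_rows:
  commands:
    - [0.03,-0.18,0,0.02,0,0,0]
    - [0.03,-0.35,0,0.04,0,0,0]
    - [0.03,-0.53,-0.01,0.06,0,0,0]

```text
time: 24.92
ee_pos: [0.678, 0.1472, 0.3051]
tool_rot: [-67.7, 89.9, -17.4]
force: [0.9, -5.0, 8.7]
gripper_width: 0.0153
```

```bash
python3 -c "
from h import *
lev()
im=get_image('side');cv2.imwrite('pics/s17r.png',im)
a=cv2.imread('pics/side8r.png')
x,y=255,190
def up(i):return cv2.resize(i[y:y+40,x:x+40],(390,390),interpolation=cv2.INTER_CUBIC)
cv2.imwrite('pics/cmp3.png',np.hstack([up(a),up(im)]))
"
```

```text
t 24.93 p [0.678  0.1472 0.3051] jaw 140.26 tilt 0.11 q [  5.5  34.   13.   68.9  -0.  -44.7] F [ 0.9 -5.   8.7] w 0.0153
az 50.87 r 0.0887 jaw+90 50.25854509897795 M [-0.9  -0.16  0.53]
F radial -3.3 ccw tangential -3.8 z 8.7
```

View pics/cmp3.png

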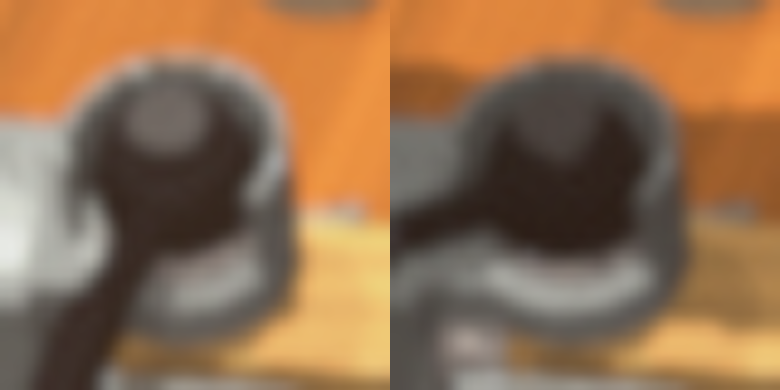

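Emit:
play_rows:
  commands:
    - [0,0.18,0,-0.02,0,0,0]
    - [0,0.35,0,-0.04,0,0,0]
    - [0,0.53,0,-0.06,0,0,0]

```text
time: 25.35
ee_pos: [0.6739, 0.1506, 0.305]
tool_rot: [-80.2, 89.9, -26.5]
force: [1.6, -6.0, 7.3]
gripper_width: 0.0151
```

```bash
python3 -c "
from h import *
lev();print(read_state()['effort'].round(2))
"
```

```text
t 25.35 p [0.6739 0.1506 0.305 ] jaw 143.76 tilt 0.11 q [  5.9  33.7  12.4  68.6  -0.1 -47.9] F [ 1.6 -6.   7.3] w 0.0151
az 54.31 r 0.0889 jaw+90 53.755133826660085 M [-1.3  -0.24  0.44]
F radial -4.0 ccw tangential -4.8 z 7.3
[  3.91 -86.15  34.81   0.4    1.82   0.75]
```

Emit:
play_rows:
  commands:
    - [0,0.18,0,-0.02,0,0,0]
    - [0,0.35,0,-0.04,0,0,0]
    - [0,0.53,0,-0.06,0,0,0]

```text
time: 25.72
ee_pos: [0.6696, 0.1535, 0.3051]
tool_rot: [-94.3, 89.9, -37.1]
force: [2.5, -9.0, 7.8]
gripper_width: 0.0151
```

```bash
python3 -c "
from h import *
lev();print(read_state()['effort'].round(2))
"
```

```text
t 25.73 p [0.6696 0.1535 0.3051] jaw 147.17 tilt 0.15 q [  6.1  33.3  11.7  68.3  -0.1 -51. ] F [ 2.5 -9.   7.8] w 0.0151
az 57.6 r 0.0889 jaw+90 57.169947371498324 M [-1.83 -0.42  0.23]
F radial -6.2 ccw tangential -6.9 z 7.8
[  6.4  -85.66  34.51   0.63   2.65   0.56]
```

Emit:
play_rows:
  commands:
    - [0,-0.26,0,0.03,0,0,0]
    - [0,-0.53,-0.01,0.06,0,0,0]
    - [0,-0.79,-0.02,0.09,0,0,0]
    - [0,-1.06,-0.04,0.12,0,0,0]

```text
time: 26.22
ee_pos: [0.6782, 0.1474, 0.305]
tool_rot: [-94.0, 89.9, -43.8]
force: [-0.6, -6.1, 10.0]
gripper_width: 0.0151
```

```bash
cat >> h.py <<'E'
def net():
    p,R,s=pose();d=p[:2]-np.array([.6227,.0785]);F=s['force'];print('t',s['time'].__round__(2),'az',round((np.degrees(np.arctan2(R[1,1],R[0,1]))+270)%360,2),'z',p[2].round(4),'Fz',F[2].round(1),'NET',round(s['moment'][2]+d[0]*F[1]-d[1]*F[0],2),'F',F.round(1),'M',s['moment'].round(2))
E
python3 -c "
from h import *
net()
"
```

```text
t 26.23 az 50.23 z 0.305 Fz 10.0 NET 0.34 F [-0.6 -6.1 10. ] M [-1.3   0.3   0.63]
```

```bash
python3 -c "
from h import *
arc(-np.array([.15,.3,.45,.6,.75,.9,1.05,1.2,1.3,1.396]),np.array([.6225,.0784]),.0885)
"
```

```text
[0, np.float64(1.32), np.float64(-0.14), np.float64(-0.15), 0, 0, 0]
[0, np.float64(2.61), np.float64(-0.45), np.float64(-0.3), 0, 0, 0]
[0, np.float64(3.84), np.float64(-0.95), np.float64(-0.45), 0, 0, 0]
[0, np.float64(4.97), np.float64(-1.64), np.float64(-0.6), 0, 0, 0]
[0, np.float64(6.0), np.float64(-2.48), np.float64(-0.75), 0, 0, 0]
[0, np.float64(6.88), np.float64(-3.47), np.float64(-0.9), 0, 0, 0]
[0, np.float64(7.61), np.float64(-4.58), np.float64(-1.05), 0, 0, 0]
[0, np.float64(8.16), np.float64(-5.78), np.float64(-1.2), 0, 0, 0]
[0, np.float64(8.43), np.float64(-6.63), np.float64(-1.3), 0, 0, 0]
[0, np.float64(8.6), np.float64(-7.46), np.float64(-1.396), 0, 0, 0]
```

Emit:
play_rows:
  commands:
    - [-0.5,0,0,0,0,0,0]
    - [-1.0,0,0,0,0,0,0]
    - [-1.0,0,0,0,0,0,0]
    - [-1.0,1.32,-0.13,-0.15,0,0,0]
    - [-1.0,2.61,-0.45,-0.3,0,0,0]
    - [-1.0,3.84,-0.95,-0.45,0,0,0]
    - [-1.0,4.97,-1.63,-0.6,0,0,0]
    - [-1.0,6.0,-2.47,-0.75,0,0,0]
    - [-1.0,6.88,-3.46,-0.9,0,0,0]
    - [-1.0,7.61,-4.57,-1.05,0,0,0]
    - [-1.0,8.16,-5.77,-1.2,0,0,0]
    - [-1.0,8.43,-6.62,-1.3,0,0,0]
    - [-1.0,8.6,-7.45,-1.396,0,0,0]
    - [-1.0,8.6,-7.45,-1.396,0,0,0]
    - [-0.6,8.6,-7.45,-1.396,0,0,0]
    - [-0.2,8.6,-7.45,-1.396,0,0,0]
    - [-0.1,8.6,-7.45,-1.396,0,0,0]
    - [-0.1,8.6,-7.45,-1.396,0,0,0]

```text
time: 28.48
ee_pos: [0.5644, 0.1455, 0.3054]
tool_rot: [-172.2, 89.9, -42.0]
force: [1.7, -6.4, 3.9]
gripper_width: 0.0151
```

```bash
python3 -c "
from h import *
net();lev()
im=get_image('side');cv2.imwrite('pics/s18.png',cv2.resize(im[150:270,220:340],(600,600)))
"
```

```text
t 28.48 az 130.25 z 0.3054 Fz 3.9 NET 0.38 F [ 1.7 -6.4  3.9] M [-1.14 -0.42  0.12]
t 28.48 p [0.5644 0.1455 0.3054] jaw -139.75 tilt 0.07 q [ 6.500e+00  2.330e+01 -6.100e+00  6.060e+01 -1.000e-01 -1.238e+02] F [ 1.7 -6.4  3.9] w 0.0151
az 130.66 r 0.0884 jaw+90 130.2491571922107 M [-1.14 -0.42  0.12]
F radial -5.9 ccw tangential 2.8 z 3.9
```

```bash
python3 -c "
from h import *
arc(np.array([.09*i for i in range(1,9)]),np.array([.6225,.0784]),.0885)
"
```

```text
[0, np.float64(-0.8), np.float64(-0.05), np.float64(0.09), 0, 0, 0]
[0, np.float64(-1.59), np.float64(-0.15), np.float64(0.18), 0, 0, 0]
[0, np.float64(-2.36), np.float64(-0.32), np.float64(0.27), 0, 0, 0]
[0, np.float64(-3.12), np.float64(-0.56), np.float64(0.36), 0, 0, 0]
[0, np.float64(-3.86), np.float64(-0.86), np.float64(0.45), 0, 0, 0]
[0, np.float64(-4.56), np.float64(-1.23), np.float64(0.54), 0, 0, 0]
[0, np.float64(-5.23), np.float64(-1.66), np.float64(0.63), 0, 0, 0]
[0, np.float64(-5.86), np.float64(-2.15), np.float64(0.72), 0, 0, 0]
```

Emit:
play_rows:
  commands:
    - [0.1,0,0,0,0,0,0]
    - [0.1,-0.8,-0.05,0.09,0,0,0]
    - [0.1,-1.59,-0.15,0.18,0,0,0]
    - [0.1,-2.36,-0.32,0.27,0,0,0]
    - [0.1,-3.12,-0.56,0.36,0,0,0]
    - [0.1,-3.86,-0.86,0.45,0,0,0]
    - [0.1,-4.56,-1.23,0.54,0,0,0]
    - [0.1,-5.23,-1.66,0.63,0,0,0]
    - [0.1,-5.86,-2.15,0.72,0,0,0]

```text
time: 29.65
ee_pos: [0.6231, 0.167, 0.305]
tool_rot: [-125.4, 89.9, -36.5]
force: [-1.6, -6.6, 10.8]
gripper_width: 0.0153
```

```bash
python3 -c "
from h import *
net()
arc(np.array([.08*i for i in range(1,9)]+[.67]),np.array([.6225,.0784]),.0885)
"
```

```text
t 29.65 az 88.86 z 0.305 Fz 10.8 NET 0.61 F [-1.6 -6.6 10.8] M [-1.3   0.34  0.47]
[0, np.float64(-0.71), np.float64(-0.02), np.float64(0.08), 0, 0, 0]
[0, np.float64(-1.41), np.float64(-0.1), np.float64(0.16), 0, 0, 0]
[0, np.float64(-2.11), np.float64(-0.23), np.float64(0.24), 0, 0, 0]
[0, np.float64(-2.79), np.float64(-0.42), np.float64(0.32), 0, 0, 0]
[0, np.float64(-3.46), np.float64(-0.66), np.float64(0.4), 0, 0, 0]
[0, np.float64(-4.1), np.float64(-0.95), np.float64(0.48), 0, 0, 0]
[0, np.float64(-4.72), np.float64(-1.29), np.float64(0.56), 0, 0, 0]
[0, np.float64(-5.31), np.float64(-1.69), np.float64(0.64), 0, 0, 0]
[0, np.float64(-5.52), np.float64(-1.85), np.float64(0.67), 0, 0, 0]
```

NET torque is 0.61 N·m, which is the screw's friction, so the lever is really engaged now. In the first strokes it had been riding on the tips. I'll carry on.

Emit:
play_rows:
  commands:
    - [0,-0.71,-0.02,0.08,0,0,0]
    - [0,-1.41,-0.1,0.16,0,0,0]
    - [0,-2.11,-0.23,0.24,0,0,0]
    - [0,-2.79,-0.42,0.32,0,0,0]
    - [0,-3.46,-0.66,0.4,0,0,0]

```text
time: 30.28
ee_pos: [0.6575, 0.1597, 0.305]
tool_rot: [-89.8, 89.9, -23.8]
force: [-2.0, -4.7, 10.0]
gripper_width: 0.0154
```

```bash
python3 -c "
from h import *
net()
arc(np.array([.05,.1,.15,.2,.25,.27]),np.array([.6225,.0784]),.0885)
"
```

```text
t 30.27 az 65.97 z 0.305 Fz 10.0 NET 0.64 F [-2.  -4.7 10. ] M [-1.01  0.47  0.65]
[0, np.float64(-0.44), np.float64(-0.01), np.float64(0.05), 0, 0, 0]
[0, np.float64(-0.88), np.float64(-0.03), np.float64(0.1), 0, 0, 0]
[0, np.float64(-1.32), np.float64(-0.08), np.float64(0.15), 0, 0, 0]
[0, np.float64(-1.76), np.float64(-0.16), np.float64(0.2), 0, 0, 0]
[0, np.float64(-2.19), np.float64(-0.25), np.float64(0.25), 0, 0, 0]
[0, np.float64(-2.36), np.float64(-0.29), np.float64(0.27), 0, 0, 0]
```

Emit:
play_rows:
  commands:
    - [0,-0.44,-0.01,0.05,0,0,0]
    - [0,-0.88,-0.03,0.1,0,0,0]
    - [0,-1.32,-0.08,0.15,0,0,0]
    - [0,-1.76,-0.16,0.2,0,0,0]
    - [0,-2.19,-0.25,0.25,0,0,0]
    - [0,-2.36,-0.29,0.27,0,0,0]

```text
time: 31.02
ee_pos: [0.6778, 0.1475, 0.305]
tool_rot: [-52.8, 89.9, -2.2]
force: [-0.9, -3.4, 9.2]
gripper_width: 0.015
```

```bash
python3 -c "
from h import *
net()
arc(-np.array([.15,.3,.45,.6,.75,.9,1.05,1.2,1.3,1.396]),np.array([.6225,.0784]),.0885)
im=get_image('side');cv2.imwrite('pics/s19.png',cv2.resize(im[150:270,220:340],(600,600)))
"
```

```text
t 31.02 az 50.59 z 0.305 Fz 9.2 NET 0.56 F [-0.9 -3.4  9.2] M [-0.69  0.32  0.68]
[0, np.float64(1.32), np.float64(-0.12), np.float64(-0.15), 0, 0, 0]
[0, np.float64(2.61), np.float64(-0.43), np.float64(-0.3), 0, 0, 0]
[0, np.float64(3.84), np.float64(-0.93), np.float64(-0.45), 0, 0, 0]
[0, np.float64(4.98), np.float64(-1.61), np.float64(-0.6), 0, 0, 0]
[0, np.float64(6.0), np.float64(-2.46), np.float64(-0.75), 0, 0, 0]
[0, np.float64(6.89), np.float64(-3.44), np.float64(-0.9), 0, 0, 0]
[0, np.float64(7.62), np.float64(-4.55), np.float64(-1.05), 0, 0, 0]
[0, np.float64(8.17), np.float64(-5.75), np.float64(-1.2), 0, 0, 0]
[0, np.float64(8.44), np.float64(-6.6), np.float64(-1.3), 0, 0, 0]
[0, np.float64(8.62), np.float64(-7.43), np.float64(-1.396), 0, 0, 0]
```

View pics/s19.png

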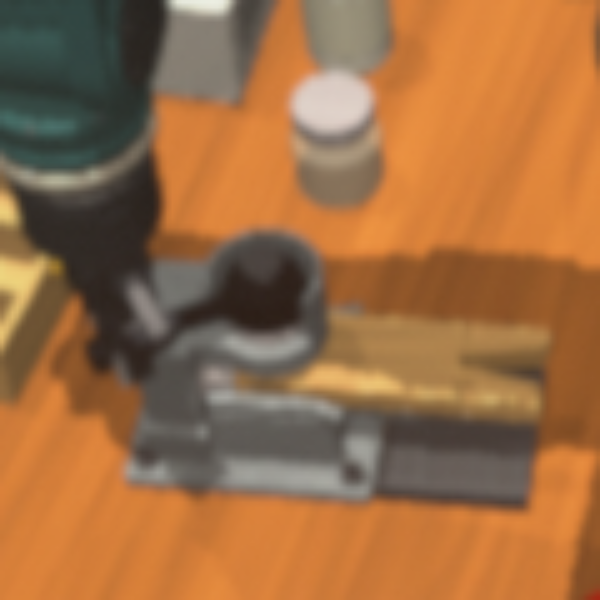

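Emit:
play_rows:
  commands:
    - [-0.5,0,0,0,0,0,0]
    - [-1.0,0,0,0,0,0,0]
    - [-1.0,0,0,0,0,0,0]
    - [-1.0,1.32,-0.12,-0.15,0,0,0]
    - [-1.0,2.61,-0.43,-0.3,0,0,0]
    - [-1.0,3.84,-0.93,-0.45,0,0,0]
    - [-1.0,4.98,-1.61,-0.6,0,0,0]
    - [-1.0,6.0,-2.46,-0.75,0,0,0]
    - [-1.0,6.89,-3.44,-0.9,0,0,0]
    - [-1.0,7.61,-4.53,-1.047,0,0,0]
    - [-1.0,7.61,-4.53,-1.047,0,0,0]
    - [-0.6,7.61,-4.53,-1.047,0,0,0]
    - [-0.2,7.61,-4.53,-1.047,0,0,0]
    - [-0.1,7.61,-4.53,-1.047,0,0,0]
    - [-0.1,7.61,-4.53,-1.047,0,0,0]

```text
time: 32.95
ee_pos: [0.5905, 0.161, 0.3065]
tool_rot: [-106.8, 89.9, 3.8]
force: [-1.8, -2.8, 15.0]
gripper_width: 0.0148
```

```bash
python3 -c "
from h import *
net()
arc(np.array([.05*i for i in range(1,13)]),np.array([.6225,.0784]),.0885)
"
```

```text
t 32.95 az 110.58 z 0.3065 Fz 15.0 NET 0.22 F [-1.8 -2.8 15. ] M [-0.73  0.27 -0.02]
[0, np.float64(-0.44), np.float64(-0.02), np.float64(0.05), 0, 0, 0]
[0, np.float64(-0.88), np.float64(-0.04), np.float64(0.1), 0, 0, 0]
[0, np.float64(-1.32), np.float64(-0.09), np.float64(0.15), 0, 0, 0]
[0, np.float64(-1.76), np.float64(-0.17), np.float64(0.2), 0, 0, 0]
[0, np.float64(-2.19), np.float64(-0.26), np.float64(0.25), 0, 0, 0]
[0, np.float64(-2.62), np.float64(-0.38), np.float64(0.3), 0, 0, 0]
[0, np.float64(-3.04), np.float64(-0.51), np.float64(0.35), 0, 0, 0]
[0, np.float64(-3.45), np.float64(-0.67), np.float64(0.4), 0, 0, 0]
[0, np.float64(-3.86), np.float64(-0.85), np.float64(0.45), 0, 0, 0]
[0, np.float64(-4.25), np.float64(-1.05), np.float64(0.5), 0, 0, 0]
[0, np.float64(-4.64), np.float64(-1.27), np.float64(0.55), 0, 0, 0]
[0, np.float64(-5.01), np.float64(-1.5), np.float64(0.6), 0, 0, 0]
```

It isn't fully dropped in (z is 1.5 mm high, 15 N), so I'll rock it a little.

Emit:
play_rows:
  commands:
    - [0,0.26,0,-0.03,0,0,0]
    - [0,0.26,0,-0.03,0,0,0]

```text
time: 33.2
ee_pos: [0.5879, 0.1599, 0.3057]
tool_rot: [-141.0, 89.9, -28.7]
force: [0.5, -5.8, 4.9]
gripper_width: 0.0149
```

```bash
python3 -c "
from h import *
net()"
```

```text
t 33.2 az 112.33 z 0.3057 Fz 4.9 NET 0.36 F [ 0.5 -5.8  4.9] M [-0.97 -0.25  0.2 ]
```

Emit:
play_rows:
  commands:
    - [0,-0.26,0,0.03,0,0,0]
    - [0,-0.52,0,0.06,0,0,0]
    - [0,-0.52,0,0.06,0,0,0]

```text
time: 33.58
ee_pos: [0.5928, 0.1619, 0.3056]
tool_rot: [-161.6, 89.9, -52.7]
force: [-0.5, -6.6, 6.8]
gripper_width: 0.0153
```

```bash
python3 -c "
from h import *
net()"
```

```text
t 33.58 az 108.85 z 0.3056 Fz 6.8 NET 0.62 F [-0.5 -6.6  6.8] M [-1.22  0.02  0.38]
```

It dropped in and is driving the screw again (NET 0.62). Next I turn in steps, looking for solid.

Emit:
play_rows:
  commands:
    - [0.05,-0.44,-0.02,0.05,0,0,0]
    - [0.05,-0.88,-0.04,0.1,0,0,0]
    - [0.05,-1.32,-0.09,0.15,0,0,0]
    - [0.05,-1.76,-0.17,0.2,0,0,0]
    - [0.05,-2.19,-0.26,0.25,0,0,0]
    - [0.05,-2.62,-0.38,0.3,0,0,0]

```text
time: 34.33
ee_pos: [0.6192, 0.1669, 0.3058]
tool_rot: [-92.2, 89.9, -0.6]
force: [1.1, -4.1, 7.8]
gripper_width: 0.0149
```

```bash
python3 -c "
from h import *
net()
arc(np.array([.03*i for i in range(1,7)]),np.array([.6225,.0784]),.0885)"
```

```text
t 34.33 az 91.58 z 0.3058 Fz 7.8 NET -0.14 F [ 1.1 -4.1  7.8] M [-0.92 -0.29 -0.05]
[0, np.float64(-0.27), np.float64(-0.01), np.float64(0.03), 0, 0, 0]
[0, np.float64(-0.53), np.float64(-0.02), np.float64(0.06), 0, 0, 0]
[0, np.float64(-0.8), np.float64(-0.04), np.float64(0.09), 0, 0, 0]
[0, np.float64(-1.06), np.float64(-0.06), np.float64(0.12), 0, 0, 0]
[0, np.float64(-1.32), np.float64(-0.09), np.float64(0.15), 0, 0, 0]
[0, np.float64(-1.59), np.float64(-0.14), np.float64(0.18), 0, 0, 0]
```

Emit:
play_rows:
  commands:
    - [0,0,0,0,0,0,28]
    - [0,0,0,0,0,0,28]
    - [0,0,0,0,0,0,28]
    - [0,0,0,0,0,0,28]

```text
time: 34.83
ee_pos: [0.6189, 0.167, 0.3045]
tool_rot: [-35.6, 90.0, 56.0]
force: [3.1, 0.5, 2.3]
gripper_width: 0.0237
```

```bash
python3 -c "
from h import *
net();show()
im=get_image('side');cv2.imwrite('pics/s20r.png',im)
a=cv2.imread('pics/side8r.png')
x,y=235,185
def up(i):return cv2.resize(i[y:y+60,x:x+60],(390,390),interpolation=cv2.INTER_CUBIC)
cv2.imwrite('pics/cmp4.png',np.hstack([up(a),up(im)]))
"
```

```text
t 34.83 az 91.66 z 0.3045 Fz 2.3 NET -0.31 F [3.1 0.5 2.3] M [ 0.22 -0.66 -0.02]
t 34.83 p [0.6189 0.167  0.3045] jaw -178.34 tilt 0.02 q [  7.8  28.8   3.3  64.5   0.  -83.8] F [3.1 0.5 2.3] w 0.0237
```

View pics/cmp4.png

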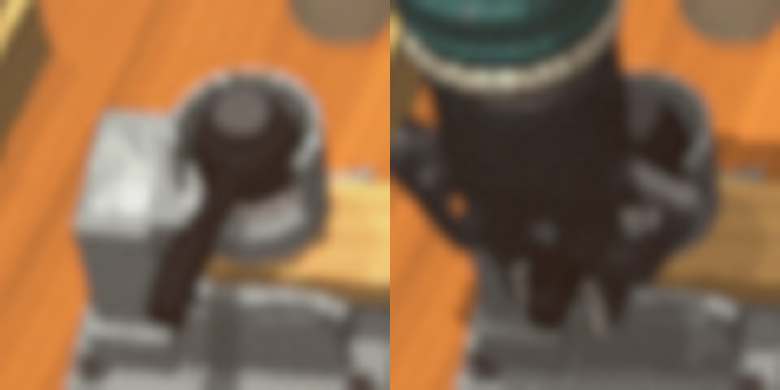

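Emit:
play_rows:
  commands:
    - [0,-0.27,0,0.03,0,0,28]
    - [0,-0.53,-0.02,0.06,0,0,28]
    - [0,-0.8,-0.04,0.09,0,0,28]
    - [0,-1.06,-0.06,0.12,0,0,28]

```text
time: 35.38
ee_pos: [0.6297, 0.1666, 0.3042]
tool_rot: [102.8, 90.0, -172.6]
force: [0.6, -0.7, -0.2]
gripper_width: 0.0238
```

```bash
python3 -c "
from h import *
net();show()"
```

```text
t 35.38 az 84.63 z 0.3042 Fz -0.2 NET -0.04 F [ 0.6 -0.7 -0.2] M [ 0.06 -0.06  0.02]
t 35.38 p [0.6297 0.1666 0.3042] jaw 174.63 tilt 0.03 q [  7.7  29.8   5.1  65.3   0.  -77. ] F [ 0.6 -0.7 -0.2] w 0.0238
```

Emit:
play_rows:
  commands:
    - [0,-0.27,0,0.03,0,0,28]
    - [0,-0.53,-0.02,0.06,0,0,28]

```text
time: 35.62
ee_pos: [0.6349, 0.1659, 0.3043]
tool_rot: [87.1, 90.0, 168.3]
force: [-0.8, 1.6, 0.1]
gripper_width: 0.0238
```

```bash
python3 -c "
from h import *
net();show()
im=get_image('top');cv2.imwrite('pics/t21.png',cv2.resize(im[100:220,230:350],(600,600)))"
```

```text
t 35.62 az 81.2 z 0.3043 Fz 0.1 NET 0.13 F [-0.8  1.6  0.1] M [0.11 0.17 0.04]
t 35.62 p [0.6349 0.1659 0.3043] jaw 171.2 tilt 0.01 q [  7.5  30.3   6.   65.7   0.  -73.7] F [-0.8  1.6  0.1] w 0.0238
```

View pics/t21.png

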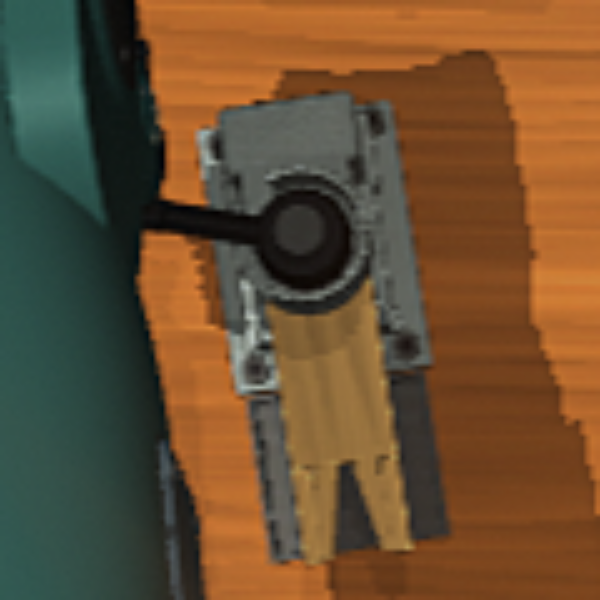

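Emit:
play_rows:
  commands:
    - [0,-0.27,0,0.03,0,0,28]
    - [0,-0.53,-0.02,0.06,0,0,28]

```text
time: 35.92
ee_pos: [0.6395, 0.165, 0.3042]
tool_rot: [92.8, 89.9, 170.6]
force: [-8.3, 1.8, 2.8]
gripper_width: 0.024
```

```bash
python3 -c "
from h import *
net();show()"
```

```text
t 35.92 az 77.78 z 0.3042 Fz 2.8 NET 0.8 F [-8.3  1.8  2.8] M [0.41 1.6  0.05]
t 35.92 p [0.6395 0.165  0.3042] jaw 167.78 tilt 0.11 q [  7.4  30.8   6.8  66.2   0.  -70.4] F [-8.3  1.8  2.8] w 0.024
```

The lever is now pushed by one finger, seated by its own spring, and resists at 8 N. I continue this way.

Emit:
play_rows:
  commands:
    - [0,-0.44,-0.01,0.05,0,0,28]
    - [0,-0.88,-0.04,0.1,0,0,28]
    - [0,-1.32,-0.09,0.15,0,0,28]

```text
time: 36.3
ee_pos: [0.6527, 0.1614, 0.3043]
tool_rot: [122.0, 90.0, -168.9]
force: [0.0, -1.1, 0.4]
gripper_width: 0.0242
```

```bash
python3 -c "
from h import *
net();show()"
```

```text
t 36.3 az 69.14 z 0.3043 Fz 0.4 NET -0.05 F [ 0.  -1.1  0.4] M [ 0.02 -0.06 -0.01]
t 36.3 p [0.6527 0.1614 0.3043] jaw 159.14 tilt 0.02 q [  6.9  31.9   8.9  67.1  -0.  -62.2] F [ 0.  -1.1  0.4] w 0.0242
```

```bash
python3 -c "
from h import *
im=get_image('side');cv2.imwrite('pics/s22r.png',im);t=get_image('top')
def up(i,x,y):return cv2.resize(i[y:y+60,x:x+60],(390,390),interpolation=cv2.INTER_CUBIC)
cv2.imwrite('pics/cmp5.png',np.hstack([up(im,235,185),up(t,250,115)]))
"
```

```text
(no output)
```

View pics/cmp5.png

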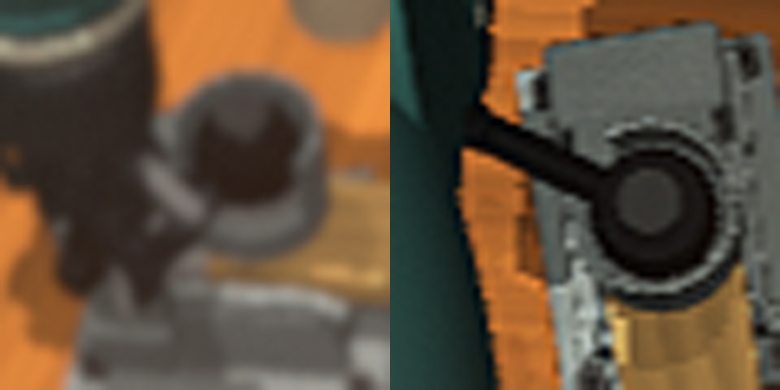

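```bash
python3 -c "
from h import *
arc(np.array([.02*i for i in range(1,11)]),np.array([.6225,.0784]),.0885)"
```

```text
[0, np.float64(-0.18), np.float64(0.03), np.float64(0.02), 0, 0, 0]
[0, np.float64(-0.35), np.float64(0.02), np.float64(0.04), 0, 0, 0]
[0, np.float64(-0.53), np.float64(0.02), np.float64(0.06), 0, 0, 0]
[0, np.float64(-0.71), np.float64(0.0), np.float64(0.08), 0, 0, 0]
[0, np.float64(-0.88), np.float64(-0.01), np.float64(0.1), 0, 0, 0]
[0, np.float64(-1.06), np.float64(-0.03), np.float64(0.12), 0, 0, 0]
[0, np.float64(-1.24), np.float64(-0.05), np.float64(0.14), 0, 0, 0]
[0, np.float64(-1.41), np.float64(-0.07), np.float64(0.16), 0, 0, 0]
[0, np.float64(-1.59), np.float64(-0.1), np.float64(0.18), 0, 0, 0]
[0, np.float64(-1.76), np.float64(-0.14), np.float64(0.2), 0, 0, 0]
```

Emit:
play_rows:
  commands:
    - [0,-0.18,0,0.02,0,0,28]
    - [0,-0.35,-0.01,0.04,0,0,28]
    - [0,-0.35,-0.01,0.04,0,0,28]

```text
time: 36.78
ee_pos: [0.6561, 0.1599, 0.3044]
tool_rot: [-71.6, 90.0, -4.7]
force: [-0.6, -0.1, -0.0]
gripper_width: 0.0239
```

```bash
python3 -c "
from h import *
net()"
```

```text
t 36.77 az 66.97 z 0.3044 Fz -0.0 NET 0.1 F [-0.6 -0.1 -0. ] M [-0.01 -0.04  0.05]
```

Emit:
play_rows:
  commands:
    - [0,-0.18,0,0.02,0,0,28]
    - [0,-0.35,-0.01,0.04,0,0,28]
    - [0,-0.35,-0.01,0.04,0,0,28]

```text
time: 37.15
ee_pos: [0.6593, 0.1584, 0.3043]
tool_rot: [151.9, 90.0, -143.5]
force: [0.5, 0.2, 0.1]
gripper_width: 0.0237
```

```bash
python3 -c "
from h import *
net()"
```

```text
t 37.15 az 64.67 z 0.3043 Fz 0.1 NET -0.04 F [0.5 0.2 0.1] M [-0.   -0.02 -0.  ]
```

Emit:
play_rows:
  commands:
    - [0,-0.18,0,0.02,0,0,28]
    - [0,-0.35,-0.01,0.04,0,0,28]
    - [0,-0.35,-0.01,0.04,0,0,28]

```text
time: 37.52
ee_pos: [0.6624, 0.1568, 0.3043]
tool_rot: [126.5, 90.0, -171.1]
force: [0.1, 0.1, 0.0]
gripper_width: 0.024
```

```bash
python3 -c "
from h import *
net()
im=get_image('side');t=get_image('top');cv2.imwrite('pics/s23r.png',im);cv2.imwrite('pics/t23r.png',t)
def up(i,x,y):return cv2.resize(i[y:y+60,x:x+60],(390,390),interpolation=cv2.INTER_CUBIC)
cv2.imwrite('pics/cmp6.png',np.hstack([up(im,235,185),up(t,250,115)]))"
```

```text
t 37.52 az 62.38 z 0.3043 Fz 0.0 NET 0.02 F [0.1 0.1 0. ] M [-0.04  0.    0.03]
```

View pics/cmp6.png

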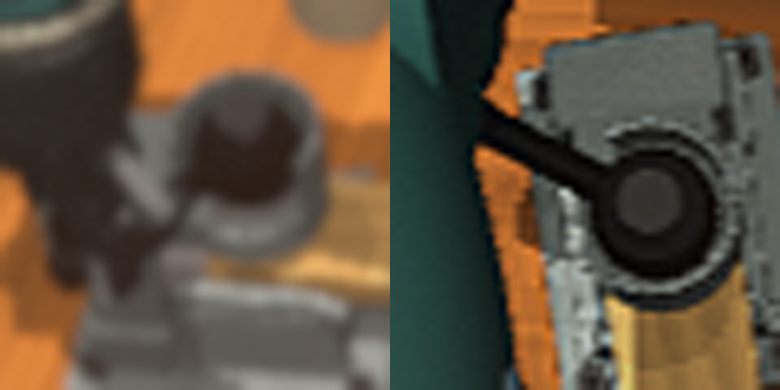

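```bash
python3 -c "
from h import *
for f in('cmp5','cmp6'):
    im=cv2.imread(f'pics/{f}.png')[:,390:]
    g=im.max(2)
    for x in (100,120,140,160,180,195):
        ys=np.where(g[60:250,x]<45)[0]+60
        print(f,x,ys.min() if len(ys) else None,ys.max() if len(ys) else None,np.median(ys))
"
```

```text
cmp5 100 114 152 133.0
cmp5 120 125 162 143.5
cmp5 140 131 175 153.0
cmp5 160 139 185 162.0
cmp5 180 132 193 162.5
cmp5 195 158 200 179.0
cmp6 100 60 249 124.0
cmp6 120 118 155 136.5
cmp6 140 126 167 146.5
cmp6 160 137 180 158.5
cmp6 180 132 187 159.5
cmp6 195 155 200 177.5
```

```bash
python3 -c "
from h import *
x,y=255,190
def up(f):
    i=cv2.imread(f'pics/{f}.png').astype(np.float32);i=i[y:y+40,x:x+40];i=np.clip(i*1.0/np.percentile(i,70)*150,0,255).astype(np.uint8);return cv2.resize(i,(260,290),interpolation=cv2.INTER_CUBIC)
r1=np.hstack([up(f) for f in('side8r','s16r','s17r')]);r2=np.hstack([up(f) for f in('s22r','s23r','side4r')])
cv2.imwrite('pics/cmp7.png',np.vstack([r1,r2]))
for f in('side0','side8r','s16r','s17r','s22r','s23r'):
    g=cv2.cvtColor(cv2.imread(f'pics/{f}.png'),cv2.COLOR_BGR2GRAY)
    print(f,g[196:226,273],g[196:226,276])
"
```

```text
side0 [127 100  89  91  95  96  96  95  87  69  49  43  44  45  43  40  37  37
  37  47  74 100 114 125 130 120  99  87  83  84] [135 116  92  75  68  67  64  58  49  44  43  44  42  41  39  38  37  37
  46  73 103 119 129 142 141 119  95  84  86  89]
side8r [141 111  99 101 105 107 108 106  97  78  56  49  50  50  50  46  43  42
  42  53  82 112 126 138 144 132 111  97  95  98] [149 127 101  83  75  75  73  65  55  51  49  50  48  46  44  42  42  43
  50  80 114 131 143 156 155 134 106  95 100 109]
s16r [111  86  75  72  71  69  70  69  65  54  44  37  37  37  36  37  34  35
  34  46  82 118 138 152 161 145 115  95  92  95] [118  96  80  69  59  54  52  48  42  40  37  38  38  37  35  35  33  34
  42  63  91 116 139 158 157 134 105  93  97 108]
s17r [110  85  75  72  71  70  70  70  67  62  52  42  37  39  36  35  35  35
  35  41  74 114 136 153 161 145 115  95  92  95] [118  96  81  72  65  57  52  48  41  39  38  37  37  37  36  34  34  35
  37  52  79 110 137 157 157 134 104  93  98 107]
s22r [111  85  75  72  70  69  70  69  67  62  53  41  38  37  36  35  35  34
  33  37  55  80  97 104 105  98  87  79  84  92] [118  97  82  73  64  55  51  47  42  37  37  36  37  37  36  34  33  35
  34  46  69  88  99 105 103  92  82  78  87 101]
s23r [110  86  75  71  70  69  70  69  66  61  53  42  37  36  36  35  33  34
  33  35  53  80  97 109 119 120 106  95  92  95] [117  97  82  73  64  56  51  47  42  38  36  37  36  37  35  34  33  32
  34  45  67  87  99 111 120 113  99  92  98 108]
```

View pics/cmp7.png

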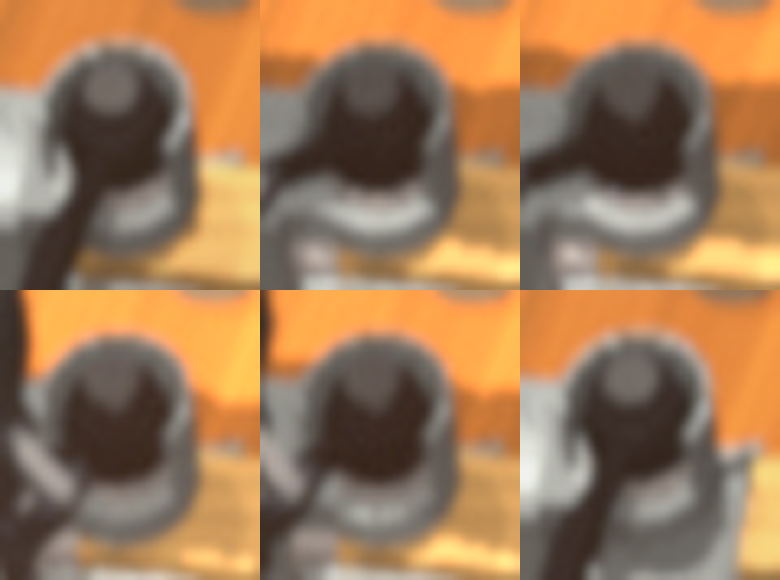

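Emit:
play_rows:
  commands:
    - [0,-0.27,0,0.03,0,0,28]

```text
time: 37.75
ee_pos: [0.6646, 0.1557, 0.3044]
tool_rot: [99.6, 90.0, 160.2]
force: [-0.9, 0.7, -0.1]
gripper_width: 0.0239
```

```bash
python3 -c "
from h import *
net()"
```

```text
t 37.75 az 60.62 z 0.3044 Fz -0.1 NET 0.15 F [-0.9  0.7 -0.1] M [0.14 0.27 0.05]
```

Emit:
play_rows:
  commands:
    - [0,-0.27,0,0.03,0,0,28]

```text
time: 37.88
ee_pos: [0.6669, 0.1544, 0.3043]
tool_rot: [94.8, 89.9, 153.6]
force: [-6.0, 3.6, 1.8]
gripper_width: 0.0237
```

```bash
python3 -c "
from h import *
net()"
```

```text
t 37.88 az 58.85 z 0.3043 Fz 1.8 NET 0.74 F [-6.   3.6  1.8] M [0.52 1.04 0.13]
```

Emit:
play_rows:
  commands:
    - [0,-0.27,0,0.03,0,0,28]

```text
time: 38.0
ee_pos: [0.6689, 0.1532, 0.3042]
tool_rot: [95.3, 89.9, 152.5]
force: [-9.3, 5.2, 3.6]
gripper_width: 0.0241
```

```bash
python3 -c "
from h import *
net()"
```

```text
t 38.0 az 57.15 z 0.3042 Fz 3.6 NET 1.0 F [-9.3  5.2  3.6] M [0.89 1.72 0.07]
```

```bash
python3 -c "
from h import *
arc([-.05,-.11],np.array([.6225,.0784]),.0885)"
```

```text
[0, np.float64(0.44), np.float64(0.03), -0.05, 0, 0, 0]
[0, np.float64(0.97), np.float64(-0.02), -0.11, 0, 0, 0]
```

Emit:
play_rows:
  commands:
    - [0,0.5,0,-0.055,0,0,28]
    - [0,0.97,-0.04,-0.11,0,0,28]
    - [0,0.97,-0.04,-0.11,0,0,28]
    - [0,0.97,-0.04,-0.11,0,0,0]
    - [0,0.97,-0.04,-0.11,0,0,0]
    - [0,0.97,-0.04,-0.11,0,0,0]
    - [0,0.97,-0.04,-0.11,0,0,0]

```text
time: 38.88
ee_pos: [0.6612, 0.1578, 0.3046]
tool_rot: [-65.3, 90.0, -1.8]
force: [2.4, -0.8, 2.2]
gripper_width: 0.0151
```

```bash
python3 -c "
from h import *
net();show()
im=get_image('side');cv2.imwrite('pics/s24r.png',im)
g=cv2.cvtColor(im,cv2.COLOR_BGR2GRAY);print(g[196:226,273])"
```

```text
t 38.88 az 63.54 z 0.3046 Fz 2.2 NET 0.05 F [ 2.4 -0.8  2.2] M [-0.15 -0.44  0.28]
t 38.88 p [0.6612 0.1578 0.3046] jaw 153.54 tilt 0.04 q [  6.6  32.6  10.3  67.7  -0.  -57. ] F [ 2.4 -0.8  2.2] w 0.0151
[111  86  75  72  69  69  70  70  66  62  52  41  36  36  37  35  35  33
  34  36  54  80  98 105 110 111 104  95  93  96]
```

Emit:
play_rows:
  commands:
    - [0.15,0,0,0,0,0,0]
    - [0.15,0,0,0,0,0,0]
    - [0.15,-0.18,0,0.02,0,0,0]

```text
time: 39.3
ee_pos: [0.6627, 0.1571, 0.3043]
tool_rot: [-56.2, 89.9, 6.2]
force: [-2.1, 0.1, 15.2]
gripper_width: 0.0152
```

```bash
python3 -c "
from h import *
net()"
```

```text
t 39.3 az 62.39 z 0.3043 Fz 15.2 NET 0.41 F [-2.1  0.1 15.2] M [-0.08  0.37  0.24]
```

Emit:
play_rows:
  commands:
    - [0,-0.18,0,0.02,0,0,0]

```text
time: 39.42
ee_pos: [0.6642, 0.1563, 0.3043]
tool_rot: [-47.2, 89.9, 14.1]
force: [-2.1, -0.7, 15.3]
gripper_width: 0.0153
```

```bash
python3 -c "
from h import *
net()"
```

```text
t 39.42 az 61.24 z 0.3043 Fz 15.3 NET 0.56 F [-2.1 -0.7 15.3] M [0.06 0.59 0.43]
```

Emit:
play_rows:
  commands:
    - [0,-0.18,0,0.02,0,0,0]

```text
time: 39.55
ee_pos: [0.6656, 0.1555, 0.3042]
tool_rot: [-34.0, 89.9, 26.1]
force: [-4.5, 1.9, 15.9]
gripper_width: 0.015
```

```bash
python3 -c "
from h import *
net()"
```

```text
t 39.55 az 60.1 z 0.3042 Fz 15.9 NET 0.95 F [-4.5  1.9 15.9] M [0.19 0.83 0.52]
```

Emit:
play_rows:
  commands:
    - [0,-0.18,0,0.02,0,0,0]

```text
time: 39.67
ee_pos: [0.667, 0.1547, 0.3042]
tool_rot: [-14.6, 89.9, 44.4]
force: [-5.5, 2.2, 16.7]
gripper_width: 0.0149
```

```bash
python3 -c "
from h import *
net()"
```

```text
t 39.67 az 58.97 z 0.3042 Fz 16.7 NET 1.22 F [-5.5  2.2 16.7] M [0.37 1.1  0.7 ]
```

Emit:
play_rows:
  commands:
    - [0,-0.18,0,0.02,0,0,0]

```text
time: 39.8
ee_pos: [0.6684, 0.1539, 0.3042]
tool_rot: [8.8, 89.9, 66.6]
force: [-6.8, 3.1, 17.2]
gripper_width: 0.0153
```

```bash
python3 -c "
from h import *
net()"
```

```text
t 39.8 az 57.84 z 0.3042 Fz 17.2 NET 1.5 F [-6.8  3.1 17.2] M [0.54 1.36 0.85]
```

Emit:
play_rows:
  commands:
    - [0,-0.18,0,0.02,0,0,0]

```text
time: 39.92
ee_pos: [0.6698, 0.1531, 0.3041]
tool_rot: [28.2, 89.9, 84.9]
force: [-7.0, 3.8, 15.8]
gripper_width: 0.0153
```

```bash
python3 -c "
from h import *
net()"
```

```text
t 39.92 az 56.71 z 0.3041 Fz 15.8 NET 1.61 F [-7.   3.8 15.8] M [0.64 1.47 0.91]
```

The torque rises linearly to 1.6 N·m (friction is only 0.6) with the lever fully down and well short of its own end stop. So the screw is solid. I'll unload, release, rise and look.

Emit:
play_rows:
  commands:
    - [0,0.35,0,-0.04,0,0,0]
    - [-0.05,0.7,-0.02,-0.08,0,0,0]
    - [-0.05,0.7,-0.02,-0.08,0,0,28]
    - [-0.05,0.7,-0.02,-0.08,0,0,28]
    - [-0.05,0.7,-0.02,-0.08,0,0,28]

```text
time: 40.55
ee_pos: [0.6644, 0.1562, 0.303]
tool_rot: [119.5, 90.0, -179.3]
force: [-1.3, 0.4, -0.5]
gripper_width: 0.0238
```

```bash
python3 -c "
from h import *
net();show()"
```

```text
t 40.55 az 61.23 z 0.303 Fz -0.5 NET 0.1 F [-1.3  0.4 -0.5] M [ 0.03  0.07 -0.02]
t 40.55 p [0.6644 0.1562 0.303 ] jaw 151.23 tilt 0.04 q [  6.4  33.   10.7  67.8   0.  -54.8] F [-1.3  0.4 -0.5] w 0.0238
```

Emit:
play_rows:
  commands:
    - [0,0.1,0,-0.01,0,0,60]
    - [0,0.1,0,-0.01,0,0,100]
    - [0,0.1,0,-0.01,0,0,100]
    - [0,0.1,0,-0.01,0,0,100]
    - [-3,0.1,0,-0.01,0,0,100]
    - [-8,0.1,0,-0.01,0,0,100]
    - [-13,0.1,4,-0.01,0,0,100]
    - [-13,5,9,-0.01,0,0,100]
    - [-13,10,10,-0.01,0,0,100]
    - [-13,15,10,-0.01,0,0,100]
    - [-13,20,10,-0.01,0,0,100]
    - [-13,20,10,-0.01,0,0,100]

```text
time: 42.05
ee_pos: [0.5344, 0.3416, 0.4344]
tool_rot: [-11.6, 90.0, 50.4]
force: [-0.4, -0.6, 0.4]
gripper_width: 0.0857
```

```bash
python3 -c "
from h import *
show()
im=get_image('side');t=get_image('top');cv2.imwrite('pics/s25r.png',im);cv2.imwrite('pics/t25r.png',t)
def up(i,x,y):return cv2.resize(i[y:y+80,x:x+80],(390,390),interpolation=cv2.INTER_CUBIC)
cv2.imwrite('pics/cmp8.png',np.hstack([up(im,235,180),up(t,250,115)]))
g=cv2.cvtColor(im,cv2.COLOR_BGR2GRAY);print(g[196:226,273])"
```

```text
t 42.05 p [0.5344 0.3416 0.4344] jaw 152.01 tilt 0.04 q [ 25.2  26.1  18.9  82.8   0.  -36.8] F [-0.4 -0.6  0.4] w 0.0857
[ 55  53  53  50  50  50  50  50  49  49  46  45  45  47  53  62  69  75
  75  73  84 108 125 142 150 134 106  87  82  80]
```

View pics/cmp8.png

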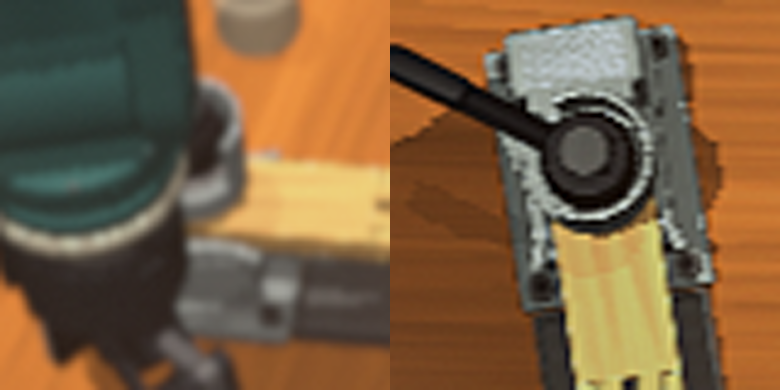

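View pics/t25r.png

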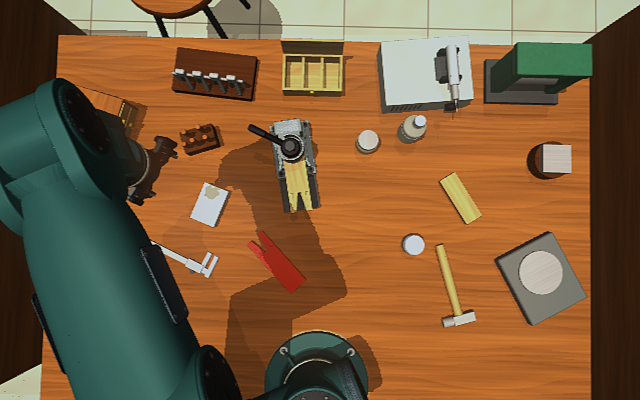

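Emit:
play_rows:
  commands:
    - [0,4,-4,0,0,0,100]
    - [0,8,-9,0,0,0,100]
    - [0,10,-13,0,0,0,100]
    - [0,10,-17,0,0,0,100]
    - [0,10,-21,0,0,0,100]
    - [0,10,-25,0,0,0,100]
    - [0,10,-25,0,0,0,100]
    - [0,10,-25,0,0,0,100]

```text
time: 43.15
ee_pos: [0.3319, 0.1667, 0.4335]
tool_rot: [-40.2, 90.0, 21.6]
force: [-0.1, 1.1, 0.8]
gripper_width: 0.0852
```

```bash
python3 -c "
from h import *
show()
im=get_image('side');t=get_image('top');cv2.imwrite('pics/s26r.png',im);cv2.imwrite('pics/t26r.png',t)
def up(i,x,y):return cv2.resize(i[y:y+80,x:x+80],(390,390),interpolation=cv2.INTER_CUBIC)
cv2.imwrite('pics/cmp9.png',np.hstack([up(im,235,180),up(cv2.imread('pics/side8r.png'),235,180)]))
g=cv2.cvtColor(im,cv2.COLOR_BGR2GRAY);print(g[196:226,273])"
```

```text
t 43.15 p [0.3319 0.1667 0.4335] jaw 151.75 tilt 0.03 q [ 14.   -0.6 -17.1  73.5   0.  -47.7] F [-0.1  1.1  0.8] w 0.0852
[137 108  97 100 102 102 103 102  94  78  61  50  47  48  46  41  44  41
  40  44  73 111 133 150 158 142 113  95  92  94]
```

View pics/cmp9.png

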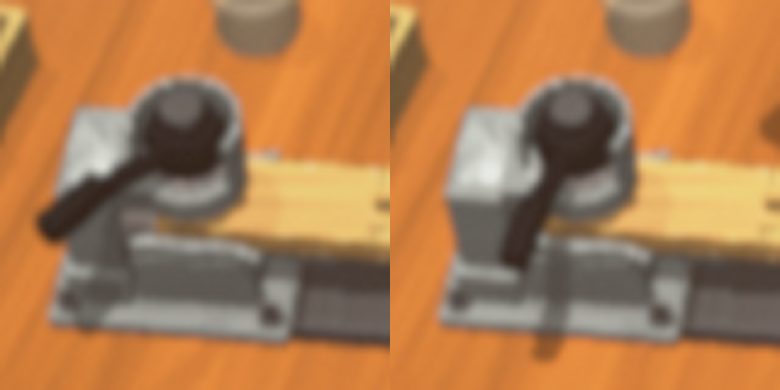

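```bash
python3 -c "
from h import *
def edge(f):
    g=cv2.cvtColor(cv2.imread(f'pics/{f}.png'),cv2.COLOR_BGR2GRAY).astype(float);out=[];o2=[]
    for x in range(268,284):
        c=g[:,x];
        # bottom edge
        lo=c[208:213].min();hi=c[216:222].max();th=(lo+hi)/2
        for y in range(211,221):
            if c[y]<th<=c[y+1]: out.append((x,round(y+(th-c[y])/(c[y+1]-c[y]),2)));break
        if 269<=x<=275:
            hi=np.median(c[199:203]);lo=c[207:210].min();th=(lo+hi)/2
            for y in range(201,209):
                if c[y]>=th>c[y+1]: o2.append(round(y+(c[y]-th)/(c[y]-c[y+1]),2));break
    d=dict(out);return [d.get(x) for x in range(270,283,2)],np.mean(o2).round(2)
for f in('side0','side4r','side8r','s16r','s17r','s22r','s23r','s24r','s26r'):print(f,*edge(f))
a=proj('side',[.6225,.0784,.15]);b=proj('side',[.6225,.0784,.153]);print(b-a)
"
```

```text
side0 [np.float64(217.33), np.float64(216.21), np.float64(216.26), np.float64(215.55), np.float64(214.69), np.float64(214.54), np.float64(216.07)] 204.82
side4r [np.float64(217.35), np.float64(216.21), np.float64(216.28), np.float64(215.51), np.float64(214.65), np.float64(214.53), np.float64(215.75)] 204.84
side8r [np.float64(217.38), np.float64(216.22), np.float64(216.26), np.float64(215.56), np.float64(214.66), np.float64(214.47), np.float64(216.14)] 204.83
s16r [np.float64(216.31), np.float64(216.49), np.float64(216.5), np.float64(216.18), np.float64(215.27), np.float64(216.03), np.float64(217.21)] 204.93
s17r [np.float64(216.46), np.float64(216.65), np.float64(216.57), np.float64(216.53), np.float64(215.55), np.float64(215.8), np.float64(216.3)] 205.26
s22r [np.float64(216.33), np.float64(216.52), np.float64(216.44), np.float64(216.0), np.float64(215.08), np.float64(214.45), np.float64(218.0)] 205.24
s23r [np.float64(216.85), np.float64(216.84), np.float64(216.87), np.float64(216.48), np.float64(215.11), np.float64(214.33), np.float64(220.27)] 205.22
s24r [np.float64(216.41), np.float64(216.65), np.float64(216.6), np.float64(216.17), np.float64(215.06), np.float64(214.5), np.float64(220.28)] 205.19
s26r [np.float64(216.51), np.float64(216.55), np.float64(216.64), np.float64(216.34), np.float64(215.43), np.float64(214.6), np.float64(215.75)] 204.86
[-0.10909891 -0.66852097]
```

```bash
python3 -c "
from h import *
def ang(f):
    im=cv2.imread(f'pics/{f}.png');k=6.5
    u=cv2.resize(im[115:175,250:310],(390,390),interpolation=cv2.INTER_CUBIC);g=u.max(2);P=[]
    for x in range(105,170,5):
        ys=np.where(g[60:250,x]<60)[0]+60
        r=np.split(ys,np.where(np.diff(ys)>1)[0]+1);r=max(r,key=len);P.append((x,r.mean(),len(r)))
    P=np.array(P);print(f,P[:,1].round(0),P[:,2]);return np.degrees(np.arctan(np.polyfit(P[:,0],P[:,1],1)[0]))
for f in('t23r','t25r','t26r'):print(ang(f))
im=cv2.imread('pics/t26r.png');cv2.imwrite('pics/t26c.png',cv2.resize(im[105:225,230:350],(600,600),interpolation=cv2.INTER_CUBIC))
"
```

```text
t23r [128. 132. 134. 137. 138. 140. 144. 146. 151. 153. 156. 158. 160.] [41. 42. 40. 39. 42. 43. 44. 45. 47. 45. 45. 46. 48.]
28.25192308041549
t25r [132. 134. 138. 140. 142. 144. 146. 150. 152. 152. 156. 158. 158.] [45. 44. 43. 43. 45. 46. 47. 48. 46. 44. 44. 46. 50.]
24.01796285709887
t26r [132. 134. 138. 139. 141. 144. 145. 148. 152. 153. 156. 158. 158.] [44. 42. 42. 43. 43. 44. 45. 45. 46. 45. 46. 46. 50.]
24.85295009690939
```

View pics/t26c.png

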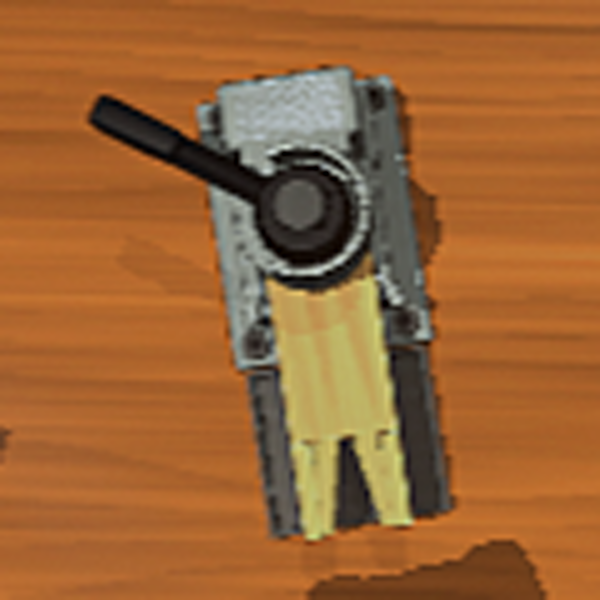

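```bash
python3 -c "
from h import *
for nm,pts in(('now',[(100,112),(175,150)]),):
    P=[onz('top',(230+(q[0]+.5)/5-.5,105+(q[1]+.5)/5-.5),.157)[:2] for q in pts];print(nm,P)
    m=(P[0]+P[1])/2;d=m-np.array([.6225,.0784]);e=P[0]-P[1];print(np.degrees(np.arctan2(d[1],d[0])),np.hypot(*d),np.degrees(np.arctan2(e[1],e[0])),np.hypot(*e))
f0=cv2.imread('pics/top8r.png');f1=cv2.imread('pics/t26r.png')
for n,f in(('init',f0),('now',f1)):
    m=(f.max(2)<62).astype(np.uint8);m[:, :240]=0;m[:,305:]=0;m[:118]=0;m[156:]=0
    c=max(cv2.findContours(m,0,1)[0],key=cv2.contourArea)
    W=np.array([onz('top',p[0],.155)[:2] for p in c]);r=np.hypot(*(W-[.6225,.0784]).T)
    W=W[(r>.06)&(r<.125)];print(n,len(W));d=W.mean(0)-[.6225,.0784];print('az mean',np.degrees(np.arctan2(d[1],d[0])),np.hypot(*d))
"
```

```text
now [array([0.66421201, 0.17649153]), array([0.64641906, 0.13945726])]
67.58933330417055 0.08607522067062473 64.3382525632266 0.04108681100504582
init 46
az mean 94.06939516376714 0.08743505843809608
now 41
az mean 66.93546705903033 0.08729732145880499
```

```bash
python3 -c "
from h import *
a=np.radians(66.4);P=np.array([.6225,.0784])+.0883*np.array([np.cos(a),np.sin(a)])
print(P,plan([*P,.43],66.4+90),plan([*P,.3055],66.4+90))"
```

```text
[0.65785082 0.15931483] (array([  0.33, -29.11,  14.7 ]), [array([-0.08, -0.  , -0.  ]), array([ 3.062, -0.   ,  0.   ])]) (array([ 12.78, -29.11,  14.7 ]), [array([-0.08, -0.  , -0.  ]), array([ 3.062, -0.   ,  0.   ])])
```

Emit:
play_rows:
  commands:
    - [0,-5,2.5,-0.08,0,0,100]
    - [0,-10,5,-0.08,0,0,100]
    - [0,-15,7.5,-0.08,0,0,100]
    - [0,-20,10,-0.08,0,0,100]
    - [0,-25,12.5,-0.08,0,0,100]
    - [0,-29.1,14.7,-0.08,0,0,100]
    - [0,-29.1,14.7,-0.08,0,0,100]
    - [0,-29.1,14.7,-0.08,0,0,100]
    - [5,-29.1,14.7,-0.08,0,0,100]
    - [10,-29.1,14.7,-0.08,0,0,100]
    - [12.7,-29.1,14.7,-0.08,0,0,100]
    - [12.8,-29.1,14.7,-0.08,0,0,60]
    - [12.8,-29.1,14.7,-0.08,0,0,40]
    - [12.8,-29.1,14.7,-0.08,0,0,40]
    - [12.8,-29.1,14.7,-0.08,0,0,40]

```text
time: 45.12
ee_pos: [0.657, 0.1592, 0.3063]
tool_rot: [-60.8, 89.9, 5.6]
force: [-0.1, 0.1, -0.5]
gripper_width: 0.0341
```

```bash
python3 -c "
from h import *
net();show()"
```

```text
t 45.12 az 66.42 z 0.3063 Fz -0.5 NET 0.02 F [-0.1  0.1 -0.5] M [-0.04 -0.01  0.  ]
t 45.12 p [0.657  0.1592 0.3063] jaw 156.42 tilt 0.08 q [  6.7  32.2   9.8  67.5  -0.  -59.7] F [-0.1  0.1 -0.5] w 0.0341
```

Emit:
play_rows:
  commands:
    - [0,0,0,0,0,0,0]
    - [0,0,0,0,0,0,0]
    - [0,0,0,0,0,0,0]
    - [0,0,0,0,0,0,0]

```text
time: 45.62
ee_pos: [0.6571, 0.1591, 0.3058]
tool_rot: [-62.0, 89.9, 4.5]
force: [2.1, -0.9, 5.9]
gripper_width: 0.0154
```

```bash
python3 -c "
from h import *
net();show()"
```

```text
t 45.62 az 66.42 z 0.3058 Fz 5.9 NET -0.03 F [ 2.1 -0.9  5.9] M [-0.07 -0.49  0.17]
t 45.62 p [0.6571 0.1591 0.3058] jaw 156.42 tilt 0.06 q [  6.7  32.2   9.7  67.5  -0.  -59.7] F [ 2.1 -0.9  5.9] w 0.0154
```

Emit:
play_rows:
  commands:
    - [0.1,0,0,0,0,0,0]
    - [0.15,-0.09,0,0.01,0,0,0]
    - [0.15,-0.18,0,0.02,0,0,0]

```text
time: 46.0
ee_pos: [0.6589, 0.1585, 0.3055]
tool_rot: [-58.7, 89.8, 6.6]
force: [0.0, 0.4, 16.2]
gripper_width: 0.0152
```

```bash
python3 -c "
from h import *
net()"
```

```text
t 46.0 az 65.25 z 0.3055 Fz 16.2 NET 0.06 F [ 0.   0.4 16.2] M [-0.18  0.15  0.05]
```

Emit:
play_rows:
  commands:
    - [0,-0.18,0,0.02,0,0,0]

```text
time: 46.12
ee_pos: [0.6605, 0.1577, 0.3055]
tool_rot: [-58.7, 89.8, 5.4]
force: [0.3, -0.5, 16.6]
gripper_width: 0.015
```

```bash
python3 -c "
from h import *
net()"
```

```text
t 46.12 az 64.09 z 0.3055 Fz 16.6 NET -0.02 F [ 0.3 -0.5 16.6] M [-0.18  0.25  0.02]
```

Emit:
play_rows:
  commands:
    - [0,-0.18,0,0.02,0,0,0]

```text
time: 46.25
ee_pos: [0.662, 0.1569, 0.3055]
tool_rot: [-54.8, 89.9, 8.1]
force: [-2.5, -0.2, 17.4]
gripper_width: 0.0152
```

```bash
python3 -c "
from h import *
net()"
```

```text
t 46.25 az 62.94 z 0.3055 Fz 17.4 NET 0.35 F [-2.5 -0.2 17.4] M [-0.12  0.51  0.16]
```

Emit:
play_rows:
  commands:
    - [0,-0.18,0,0.02,0,0,0]
    - [0,-0.35,-0.01,0.04,0,0,0]
    - [0,-0.53,-0.02,0.06,0,0,0]

```text
time: 46.62
ee_pos: [0.6663, 0.1546, 0.3055]
tool_rot: [-28.0, 89.9, 31.5]
force: [-5.4, 3.5, 18.2]
gripper_width: 0.0151
```

```bash
python3 -c "
from h import *
net()
im=get_image('top');cv2.imwrite('pics/t27r.png',im)"
```

```text
t 46.62 az 59.55 z 0.3055 Fz 18.2 NET 1.2 F [-5.4  3.5 18.2] M [0.36 1.11 0.63]
```

Emit:
play_rows:
  commands:
    - [0.05,-0.18,0,0.02,0,0,0]
    - [0.05,-0.35,-0.01,0.04,0,0,0]

```text
time: 46.92
ee_pos: [0.669, 0.153, 0.3053]
tool_rot: [-11.6, 89.9, 45.7]
force: [-6.7, 3.5, 21.1]
gripper_width: 0.0151
```

```bash
python3 -c "
from h import *
net()"
```

```text
t 46.92 az 57.29 z 0.3053 Fz 21.1 NET 1.58 F [-6.7  3.5 21.1] M [0.65 1.48 0.91]
```

Same stiff torque curve, starting at the same angle (63.7°), so the screw is solid and not advancing. There were only about 2° of tooth play before the torque picked up. I release again and retreat.

Emit:
play_rows:
  commands:
    - [0,0.44,0,-0.05,0,0,0]
    - [-0.15,0.88,-0.02,-0.1,0,0,0]
    - [-0.15,0.88,-0.02,-0.1,0,0,0]
    - [-0.15,0.88,-0.02,-0.1,0,0,40]
    - [-0.15,0.88,-0.02,-0.1,0,0,100]
    - [-0.15,0.88,-0.02,-0.1,0,0,100]
    - [-0.15,0.88,-0.02,-0.1,0,0,100]
    - [-0.15,0.88,-0.02,-0.1,0,0,100]
    - [-3,0.88,0,-0.1,0,0,100]
    - [-8,0.88,0,-0.1,0,0,100]
    - [-13,0.88,0,-0.1,0,0,100]
    - [-13,6,-3,-0.1,0,0,100]
    - [-13,12,-6,-0.1,0,0,100]
    - [-13,18,-9,-0.1,0,0,100]
    - [-13,24,-12,-0.1,0,0,100]
    - [-13,30,-15,-0.1,0,0,100]
    - [-13,30,-15,-0.1,0,0,100]
    - [-13,30,-15,-0.1,0,0,100]

```text
time: 49.18
ee_pos: [0.3354, 0.1887, 0.4339]
tool_rot: [-47.0, 89.9, 16.0]
force: [-0.1, 0.6, -0.5]
gripper_width: 0.0853
```

```bash
python3 -c "
from h import *
show()
im=get_image('side');t=get_image('top');cv2.imwrite('pics/s28r.png',im);cv2.imwrite('pics/t28r.png',t)
def up(i,x,y):return cv2.resize(i[y:y+80,x:x+80],(390,390),interpolation=cv2.INTER_CUBIC)
cv2.imwrite('pics/cmp10.png',np.hstack([up(im,235,180),up(t,240,110)]))
m=(t.max(2)<62).astype(np.uint8);m[:, :240]=0;m[:,305:]=0;m[:118]=0;m[156:]=0
c=max(cv2.findContours(m,0,1)[0],key=cv2.contourArea)
W=np.array([onz('top',p[0],.155)[:2] for p in c]);r=np.hypot(*(W-[.6225,.0784]).T)
W=W[(r>.06)&(r<.125)];d=W.mean(0)-[.6225,.0784];print('az',np.degrees(np.arctan2(d[1],d[0])))
"
```

```text
t 49.17 p [0.3354 0.1887 0.4339] jaw 153.04 tilt 0.08 q [ 17.2   0.7 -15.7  73.5  -0.  -45.9] F [-0.1  0.6 -0.5] w 0.0853
az 66.93546705903033
```

View pics/cmp10.png

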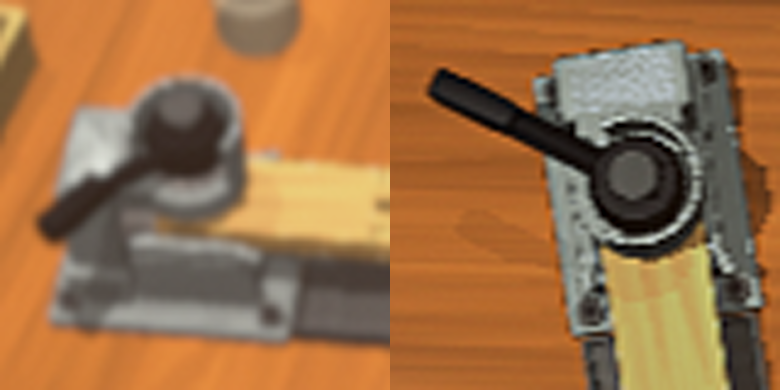

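View pics/s28r.png

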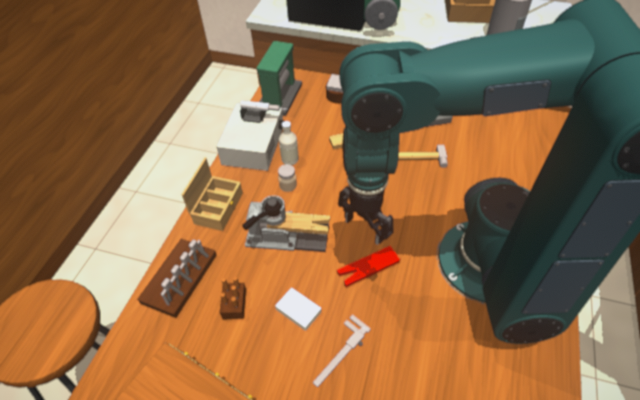

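```bash
python3 -c "
from h import *
def pin(f,box):
    im=cv2.imread(f'pics/{f}.png');h=cv2.cvtColor(im,cv2.COLOR_BGR2HSV);m=cv2.inRange(h,(18,60,70),(36,190,255));x0,y0,x1,y1=box;z=np.zeros_like(m);z[y0:y1,x0:x1]=m[y0:y1,x0:x1]
    c=max(cv2.findContours(z,0,1)[0],key=cv2.contourArea)[:,0];return c[:,0].min(),c[:,0].max(),c[:,1].min(),c[:,1].max()
print(pin('t28r',(270,150,330,225)),pin('s28r',(262,200,345,245)),pin('side8r',(262,200,345,245)))
c=np.array([.6225,.0784]);a=np.radians(9.4);R=np.array([[np.cos(a),np.sin(a)],[-np.sin(a),np.cos(a)]])
t=cv2.imread('pics/t28r.png');x0,y0,x1,y1=pin('t28r',(270,150,330,225))
for q in[(292,213),(311,210)]:print((R@(onz('top',q,.078)[:2]-c)*1e3).round(1))
cv2.imwrite('pics/t28c.png',cv2.resize(t[120:220,250:350],(600,600),interpolation=cv2.INTER_CUBIC))"
```

```text
(np.int32(283), np.int32(312), np.int32(160), np.int32(212)) (np.int32(284), np.int32(329), np.int32(212), np.int32(231)) (np.int32(283), np.int32(329), np.int32(212), np.int32(231))
[-163.2   21.5]
[-162.4  -28.3]
```

View pics/t28c.png

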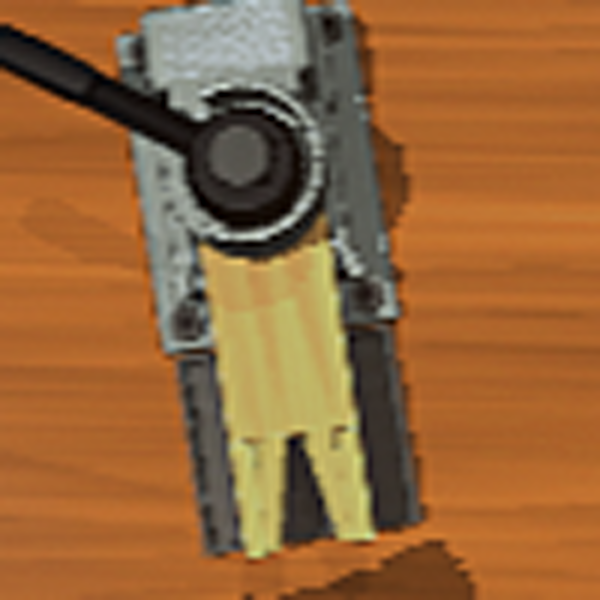

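The pin hasn't moved since it was pushed against the stop: its extent in the side view is the same to within a pixel. The lever is down and the arm is clear, so I hand in.

```bash
python3 -c "
from workcell import *
print(finish_job(),read_state()['time'])"
```

```text
the job is handed in; nothing more can be done
the job is handed in; nothing more can be done
```

I fitted the notched light-wood pin tail first and pushed it home, then ratcheted the lever clockwise until the clamp screw went solid. I handed the job in at about 49 s, with the gripper clear of everything.

**Pin:** I pushed it against the stop with 18 N, where the tool position put its nose within about 1 mm of home. After tightening, its outline in the side view matched the one from just after seating to within a pixel. A rough last reading from the top view put the nose 2 to 3 mm further out. I put that down to my estimate of the clamp's position.

**Lever:** The first swings slipped over the teeth, so I repeated them while pressing the lever down and checking the turning torque.
- One full stroke then turned the screw at a steady 0.6 N m, its stated friction. After another lift and drop-in it slipped a tooth or two more on the last stroke.
- At the end, two separate tries both rose to 1.6 N m with the screw not advancing, well short of the lever's own end stop. I take that as solid.
- My count of the turns fits 1.9 rad only if exactly one tooth slipped in the first stroke. That is inferred, not measured.

**Checks that were weaker:** The final pictures show the lever down, at the same height as at the start to within about 0.3 mm. That height is too fine for the images to be certain. The pressed tries are the better evidence: torque picked up after about 2° of play and the lever did not rise.

In the last pictures I saw nothing else on the bench moved or knocked over; I did not measure each item.

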